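# Knock the stuck inserts out of the die bar

## Task

Two or three of the pockets in the die bar hold a worn brass insert that is stuck. Slide the clear guard shut over the catch bay, push every stuck insert out from behind with the drift through its access hole until it lies free in the bay, and only then slide the guard fully open and put all the inserts in the red scrap tray. Finish with the drift lying flat near the middle of its mat and the guard fully shut again; do not tip over the oil can, and leave the tape measure where it stands.

Things in the scene. Friction and masses are not known exactly. Their poses are not given: they have to be found in the camera images.
- station: knock-out station, fixed: blue side walls 313 mm long (x), 286 mm over all (y), tops at z 67 mm. Origin on the bench under the middle of the die bar; +x points from the access-hole side (nearest the robot) to the catch bay. The steel die bar spans x -22 to 20 mm, top at z 52 mm. On the access-hole side (x -155 to -22 mm) lies only a 6 mm base plate between the walls
- bay (a point): centre of the catch bay's floor, 15 mm above the bench, 85 mm from the station's origin along x; axes as the station's. The bay spans x 20 to 150 mm and y -134 to 134 mm of the station; end wall 52 mm high
- hole0 (a point): centre of the 16 mm round access hole 0 in the die bar's back face, 30 mm above the bench; station axes, at station x -22, y -70 mm. Pass the drift along +x: 12 mm of back wall, then pocket 0, 30 mm deep, 28 wide, 27 high, floor 17 mm above the bench, open to the bay, with a 14 mm roof slot that shows any brass. A sprung ball holds the insert; 5 to 12 N pushes it out
- hole1 (a point): centre of the 16 mm round access hole 1 in the die bar's back face, 30 mm above the bench; station axes, at station x -22, y 0 mm. Pass the drift along +x: 12 mm of back wall, then pocket 1, 30 mm deep, 28 wide, 27 high, floor 17 mm above the bench, open to the bay, with a 14 mm roof slot that shows any brass. A sprung ball holds the insert; 5 to 12 N pushes it out
- hole2 (a point): centre of the 16 mm round access hole 2 in the die bar's back face, 30 mm above the bench; station axes, at station x -22, y 70 mm. Pass the drift along +x: 12 mm of back wall, then pocket 2, 30 mm deep, 28 wide, 27 high, floor 17 mm above the bench, open to the bay, with a 14 mm roof slot that shows any brass. A sprung ball holds the insert; 5 to 12 N pushes it out
- guard (a joint): position of the clear guard along x of the station, m: 0 = fully shut (it covers the catch bay, access-hole side free), 0.125 = fully open (moved towards the robot: bay free, access-hole side covered). Stops at both ends, drags with about 2.5 N and stays where it is left
- guard_handle (a point): grip point on the black upright rib on the guard, which runs along y of the station: 12 mm thick (x), 90 mm long (y); the point is on its centre line, 25 mm above the panel's upper face and 13 mm below the rib's top; moves with the guard. The panel's faces are 56 and 60 mm above the bench, 125 mm long (x), the rib on its middle
- insert0_center (a point): centre of brass insert 0, a block 29 mm (x) by 26 mm by 26 mm, 0.15 kg; at the start, if present, stuck in pocket 0 flush with the bar's front, its axes as the station's. None if absent
- insert1_center (a point): centre of brass insert 1, a block 29 mm (x) by 26 mm by 26 mm, 0.15 kg; at the start, if present, stuck in pocket 1 flush with the bar's front, its axes as the station's. None if absent
- insert2_center (a point): centre of brass insert 2, a block 29 mm (x) by 26 mm by 26 mm, 0.15 kg; at the start, if present, stuck in pocket 2 flush with the bar's front, its axes as the station's. None if absent
- drift_grip (a point): centre of the drift's dark square handle, 85 mm long by 22 by 22 mm; x points along the drift to the nose. The nose is a steel rod 9 mm in diameter and 85 mm long in line with the handle's axis. Total 170 mm, 0.25 kg. Lies on its mat at the start
- drift_tip (a point): end of the drift's nose, 127.5 mm ahead of the handle's centre
- drift_mid (a point): point on the drift's axis half-way along its 170 mm length, where nose and handle meet (42.5 mm ahead of the handle's centre)
- mat_top (a point): centre of the top of the drift's blue mat, 200 mm (x) by 120 mm (y), 3 mm thick, fixed to the bench
- tray: red open scrap tray, loose, 170 mm (x) by 120 mm (y) by 45 mm high, walls and floor 4 mm thick; origin at the centre of its underside
- oil_can: small red spouted oil can, 56 by 59 by 156 mm, stands loose; origin under its middle
- tape_measure: yellow pocket tape measure standing on the bench, 32 by 75 by 62 mm, loose; origin under its middle
Things that resemble listed ones, but are neither listed nor needed, are in the scene too. What is shaped like the part that bears drift_grip but green is not meant.

How it is judged:
By the outcome, as a careful person would: the job done as asked, in the order asked, and still so for the second after the job is handed in, with the robot touching nothing.
Of insert0, insert1, insert2 only 2 to 3 are there at a start; the rules pass over those that are not, and their reading is None.
At some moment in a run one of drift, tray may be knocked a few centimetres aside while the robot is not near it.
It also fails if it takes over 210 s, if anything falls off the work surface, if the arm or the gripper's body presses on something with over 40 N, if the wrist force passes 120 N, or if a joint passes its speed limit or range.

## Robot

A 6-joint arm with a two-finger parallel gripper is mounted at the origin on the work surface; the furniture and walls round the work are solid. World frame = base frame: x ahead of the robot, y to its left, z up, the work surface at z = 0. Lengths are in mm, angles in degrees, forces in N, time in s.
With the tool pointing down it reaches from about 275 to 850 mm from the base axis. Payload 5.2 kg.
Tool frame: the origin (TCP) lies midway between the tips of the shut fingers; the grasp point (between the pads) lies 19 mm behind it; x points along the fingers, y is the direction in which the jaws open and shut, and the axes are right-handed (so a half turn about x gives the same grasp; the last joint's range is limited). The gripper opens to 85 mm and grips with 20 to 120 N. Pads are 22 mm wide; open, the fingers measure 114 mm over their backs; the gripper's body (76 mm by 85 mm) begins 54 mm behind the grasp point. The pads swing forward as they close: fully open they stand 13 mm farther back than shut.
Start: joints at [-86.047, 14.817, 87.949, -0, 77.235, -11.62], TCP at [147.677, -529.808, 231.31] pointing down, gripper open.
Joint ranges: [-179.93, 179.93], [-52.35, 119.4], [10.71, 147.94], [-69.91, 249.91], [12.55, 155.21], [-178.61, 178.61]. Speed limits (degrees/s): [147.25, 147.25, 180, 180, 180, 180].

## Interface

Orientations are given as a 3x3 rotation matrix whose columns are the frame's x, y, z axes.
In Python, from plant import manip gives the robot as it stands. The module is installed in compiled form; this text tells all that it offers.
- The arm moves only by the tool play_rows, never from a script. Its argument "deltas" is a list of rows, each a list of 3 entries, a list of its own where there are three numbers: the shift along the tool's x, y, z in cm, then the turn about the tool's x in degrees, then the finger opening in cm, from 0 to 8.54. A call has 1 to 10 rows; each row is the pose to reach, as a shift and turn from the pose measured when the call began, along the tool's axes at that moment; what a row does not reach only later rows make up. A row lasts 1/8 s, in which the tool goes at most 62.5 mm and 10.7 degrees, less where a joint would pass 70% of its speed; a pose out of reach is approached as far as the arm can. A call with a gripper value outside its range is refused whole. The fingers move at their own pace and stop on an object; the grip force is fixed at half the most. Time passes only in rows, so rows that repeat a pose let the fingers close. It gives the time, the measured TCP pose, the force and the opening at its end, in the units of the state.
- manip.sense(): the state, without advancing time (a new reading comes with each control period).
- manip.get_image(name): name is "scene" or "top" or "wrist"; returns the picture (480x640x3 uint8, red, green, blue); there is no depth.
- manip.camera_model(name): a dict with "K" (3x3 intrinsics, pixels), "T" (4x4, takes a point from camera to world coordinates); the wrist camera has in their place "T_tool_cam" (4x4, takes a point from camera to tool coordinates, whose origin is the TCP and whose axes are the tool frame's). Camera axes: x right, y down, z forward; pixel columns grow to the right and rows downward; lengths in mm; the calibration is good to about 2 mm. A picture is of the moment at which its call begins: read the wrist's pose just before it. camera_model takes no time and is no camera call.
- manip.close_job(): hands the job in, once; it reports no verdict.
Trained networks look in the newest picture that a camera, given by its name, has taken for a name from the list of things; names that differ only in an ending like _2 or _b are one class to them, and where a whole thing is asked for, a point or a joint stands for the part that bears it (a point fixed in the world has none). Each returns a list of dicts, best first, with "score" (0 to 1); they miss things now and then, are a little off and sometimes report something else, mostly with a low value. They report only what shows in the picture. A call takes as long as a camera call. They do not tell look-alikes from the thing itself.
- manip.search_frame(camera, query): "extent" ([left, top, right, bottom] in pixels, round what is visible of it).
- manip.trace(camera, query): "mask" (480x640 bool, what is visible of it) and "extent" ([left, top, right, bottom] in pixels, round what is visible of it).
- manip.spot_point(camera, query): "pixel" ([column, row] in pixels: a listed point, or the origin of a listed thing).
The state is a dict: "t": time; "q": joint angles; "joint_vel": joint speeds; "joint_torque": joint torques, N m; "position": TCP position; "tool_rot": TCP orientation; "wrist_force": force on the tool from outside, world axes, zero at the start; "torque": the same for the moment, N m; "width": finger opening in mm.
Only numpy, scipy, OpenCV 4.12 (cv2) and the standard library are available. Lean on these libraries where they do the work, as an engineer would, in place of code of your own. Each camera call takes 0.05 s, during which the arm holds its last target.

## Working session

There is one attempt and no reset: what is moved stays moved. The work goes in short steps, Python scripts to look and compute and a tool call to move; the robot and the scene stay as the last step left them, time stands still between calls to the robot, and variables do not carry over. Pictures are saved under pics/ and viewed, and the job is handed in when it is done.

Besides the shell and the picture viewer there is one more tool, called after ">>>" as name(argument=value, ...) on one line, values as JSON. play_rows: Moves the arm, as the interface text tells. Its arguments: {"type":"object","properties":{"deltas":{"type":"array","items":{"type":"array"}}},"required":["deltas"]}

```bash
mkdir -p pics; ls; cat > h.py <<'E'
import numpy as np, cv2
from plant import manip
def snap(cam,name=None):
    im=manip.get_image(cam)
    if name: cv2.imwrite(f'pics/{name}.png',im[:,:,::-1])
    return im
E
python3 - <<'E'
from h import *
np.set_printoptions(precision=3,suppress=True)
print(manip.sense())
for c in('scene','top','wrist'):
    print(c,manip.camera_model(c)); snap(c,c+'0')
E
```

```text
pics
{'t': 0.0, 'q': array([-86.047,  14.858,  88.012,  -0.001,  77.235, -11.618]), 'joint_vel': array([-0.024, -0.061, -0.125, -0.109, -0.094,  0.049]), 'joint_torque': array([ -0.002, -44.604, -29.057,  -0.001,   0.012,  -0.   ]), 'position': array([ 147.638, -529.252,  230.481]), 'tool_rot': array([[-0.   ,  0.268, -0.963],
       [ 0.002, -0.963, -0.268],
       [-1.   , -0.002, -0.   ]]), 'wrist_force': array([ 0.719, -0.443, -0.467]), 'torque': array([ 0.038, -0.02 , -0.037]), 'width': 84.85215744192746}
scene {'K': array([[446.503,   0.   , 321.494],
       [  0.   , 446.503, 238.931],
       [  0.   ,   0.   ,   1.   ]]), 'T': array([[  -0.423,   -0.649,    0.633, -284.738],
       [  -0.906,    0.296,   -0.303,  409.142],
       [   0.009,   -0.701,   -0.713,  945.721],
       [   0.   ,    0.   ,    0.   ,    1.   ]])}
top {'K': array([[584.845,   0.   , 318.798],
       [  0.   , 584.845, 242.619],
       [  0.   ,   0.   ,   1.   ]]), 'T': array([[   0.013,   -0.998,    0.066,  396.801],
       [  -1.   ,   -0.014,   -0.02 ,   25.199],
       [   0.021,   -0.065,   -0.998, 1443.504],
       [   0.   ,    0.   ,    0.   ,    1.   ]])}
wrist {'K': array([[396.04 ,   0.   , 320.747],
       [  0.   , 396.04 , 242.487],
       [  0.   ,   0.   ,   1.   ]]), 'T_tool_cam': array([[  -0.001,   -0.325,    0.946, -141.941],
       [   1.   ,   -0.   ,    0.001,    0.684],
       [   0.   ,    0.946,    0.325,  -83.604],
       [   0.   ,    0.   ,    0.   ,    1.   ]])}
```

View pics/scene0.png

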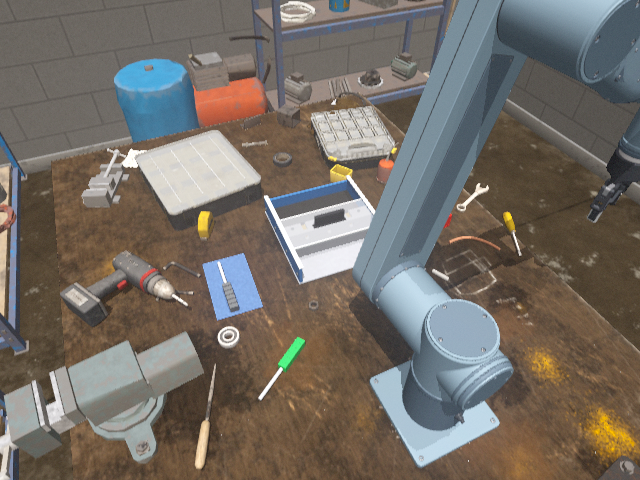

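View pics/top0.png

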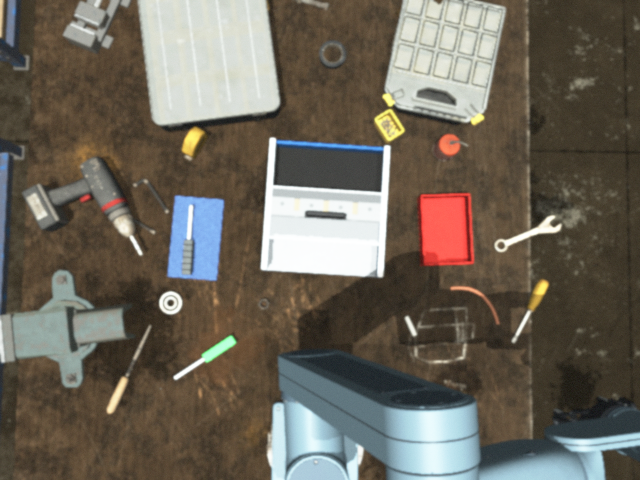

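View pics/wrist0.png

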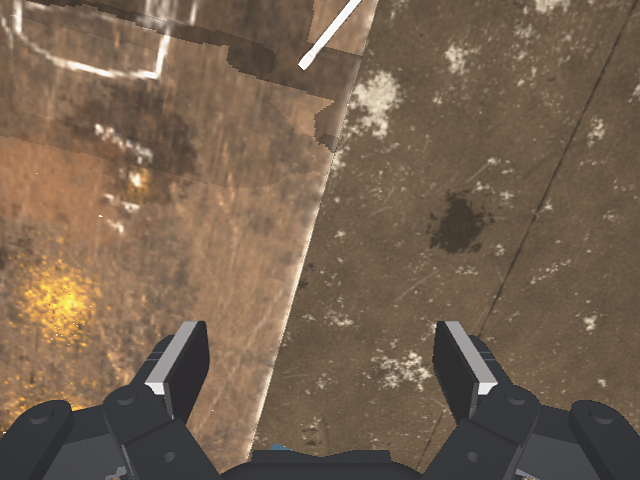

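The top picture shows the station at about (326,207), with the guard partly open and its rib at (325,214). The drift lies on the blue mat with its handle at (188,255) and its nose pointing up in the picture. The tray is at (446,229). The red oil can is at (449,145), and there are two yellow objects at (193,143) and (389,123).

Things that could be mistaken for the drift:
- Green-handled tool at (219,349): excluded by the task.
- Wooden-handled file at (125,380).
- Yellow screwdriver at (530,310).

By the description, the dark-handled tool on the mat is the drift.

```bash
cat >> h.py <<'E'
np.set_printoptions(precision=2,suppress=True)
def ray(cam,px,tool=None):
    m=manip.camera_model(cam); K=m['K']
    if 'T' in m: T=m['T']
    else:
        s=tool or manip.sense(); Tt=np.eye(4); Tt[:3,:3]=s['tool_rot']; Tt[:3,3]=s['position']; T=Tt@m['T_tool_cam']
    d=T[:3,:3]@np.linalg.solve(K,np.array([px[0],px[1],1.0])); return T[:3,3],d
def onz(cam,px,z,tool=None):
    o,d=ray(cam,px,tool); return o+d*(z-o[2])/d[2]
def proj(cam,P,tool=None):
    m=manip.camera_model(cam);K=m['K']
    if 'T' in m: T=m['T']
    else:
        s=tool or manip.sense(); Tt=np.eye(4); Tt[:3,:3]=s['tool_rot']; Tt[:3,3]=s['position']; T=Tt@m['T_tool_cam']
    p=np.linalg.inv(T)@np.append(P,1); u=K@p[:3]; return u[:2]/u[2]
def crop(im,l,t,r,b,f,name):
    cv2.imwrite(f'pics/{name}.png',cv2.resize(im[t:b,l:r,::-1],None,fx=f,fy=f,interpolation=cv2.INTER_CUBIC))
E
python3 - <<'E'
from h import *
im=snap('top'); im2=snap('scene')
crop(im,250,120,490,290,3.3,'topst'); crop(im,150,120,250,300,3.3,'topdr')
hz=dict(station=0,bay=15,hole0=30,hole1=30,hole2=30,guard_handle=85,insert0_center=30,drift_grip=14,drift_tip=14,drift_mid=14,mat_top=3,tray=0,oil_can=0,tape_measure=0)
for q,z in hz.items():
    for c in('top','scene'):
        r=manip.spot_point(c,q)
        print(q,c,[(round(a['score'],2),np.array(a['pixel']),onz(c,a['pixel'],z)[:2]) for a in r[:3]])
E
```

```text
station top [(0.63, array([322.3, 208.6]), array([576.4 , -10.94])), (0.23, array([194.1, 238.3]), array([497.86, 304.12]))]
station scene [(0.64, array([327.2, 232.1]), array([573.25, -19.97]))]
bay top [(0.64, array([192.5, 237.2]), array([499.45, 305.18]))]
bay scene [(0.95, array([316.4, 212.6]), array([651.28, -19.8 ]))]
hole0 top [(0.96, array([294.2, 214.2]), array([557.93,  57.88])), (0.75, array([352.5, 222.7]), array([539.34, -84.05])), (0.59, array([326.1, 220.7]), array([543.25, -19.8 ]))]
hole0 scene [(0.82, array([348.7, 225.2]), array([545.88, -77.02])), (0.63, array([330.6, 231. ]), array([546.04, -17.4 ])), (0.62, array([305.3, 234.9]), array([561.94,  56.45]))]
hole1 top [(0.96, array([294.2, 214.2]), array([557.93,  57.88])), (0.75, array([352.5, 222.7]), array([539.34, -84.05])), (0.59, array([326.1, 220.7]), array([543.25, -19.8 ]))]
hole1 scene [(0.82, array([348.7, 225.2]), array([545.88, -77.02])), (0.63, array([330.6, 231. ]), array([546.04, -17.4 ])), (0.62, array([305.3, 234.9]), array([561.94,  56.45]))]
hole2 top [(0.96, array([294.2, 214.2]), array([557.
[... 1254 characters left out ...]
209.68, 266.23])), (0.55, array([224.5, 286.5]), array([488.38, 321.65])), (0.4, array([328.8, 230.6]), array([564.31, -20.7 ]))]
mat_top top [(0.85, array([194.2, 236.8]), array([501.36, 303.4 ]))]
mat_top scene [(0.71, array([232.9, 288.5]), array([481.66, 302.25]))]
tray top [(0.96, array([441.9, 232.9]), array([ 520.23, -309.28])), (0.48, array([187.3, 256.6]), array([452.52, 319.56]))]
tray scene []
oil_can top [(0.79, array([443.7, 147.6]), array([ 735.27, -313.99]))]
oil_can scene [(0.9, array([383.4, 177.6]), array([ 734.03, -311.16]))]
tape_measure top [(0.71, array([196.5, 147.6]), array([724.29, 304.25]))]
tape_measure scene [(0.83, array([207.9, 230.3]), array([729.53, 304.43]))]
```

View pics/topst.png

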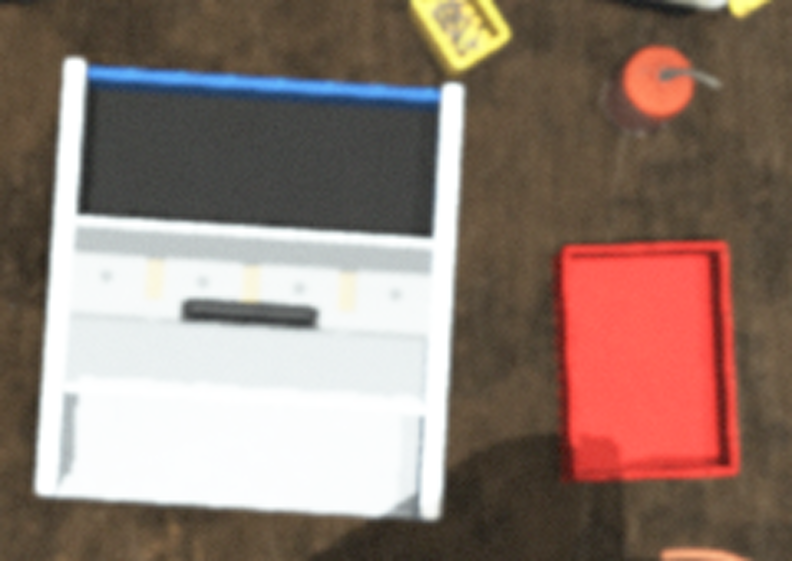

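View pics/topdr.png

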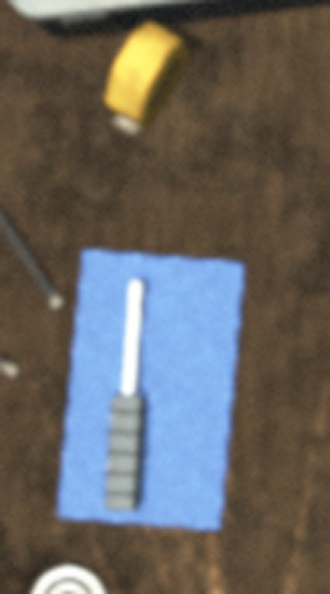

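```bash
python3 - <<'E'
from h import *
c=np.array([(63,58),(465,85),(440,520),(37,493)])/3.3+[250,120]
w=np.array([onz('top',p,67)[:2] for p in c]); print(w, w.mean(0))
d=w[0]-w[3]; print('x dir',np.degrees(np.arctan2(d[1],d[0])),np.linalg.norm(d)); d=w[1]-w[2]; print(np.degrees(np.arctan2(d[1],d[0])),np.linalg.norm(d))
d=w[0]-w[1]; print('ydir',np.degrees(np.arctan2(d[1],d[0]))-90,np.linalg.norm(d))
# mat
c=np.array([(82,248),(245,263),(220,528),(58,517)])/3.3+[150,120]
w=np.array([onz('top',p,3)[:2] for p in c]); print('mat',w,w.mean(0))
# drift
for p,z in (((135,280),16),((128,395),20),((122,508),25)):
    print(onz('top',np.array(p)/3.3+[150,120],z))
# tray rim outer
c=np.array([(563,243),(730,241),(738,473),(565,480)])/3.3+[250,120]
w=np.array([onz('top',p,45)[:2] for p in c]); print('tray',w,w.mean(0))
E
```

```text
[[ 736.34  119.71]
 [ 721.77 -171.45]
 [ 406.89 -155.11]
 [ 422.29  132.35]] [571.82 -18.63]
x dir -2.3055346923333144 314.3005415959911
-2.9700289554108523 315.30490632279975
ydir -2.8639123115783605 291.5179759846117
mat [[603.77 353.75]
 [594.4  231.91]
 [396.06 245.75]
 [402.64 365.63]] [499.22 299.26]
[578.64 311.01  16.  ]
[492.88 313.02  20.  ]
[409.72 314.1   25.  ]
tray [[ 610.91 -247.19]
 [ 614.38 -370.28]
 [ 444.09 -375.45]
 [ 437.28 -248.93]] [ 526.67 -310.46]
```

```bash
cat >> h.py <<'E'
S0=np.array([570.5,-18.6]); SY=-2.8
def st(x,y):
    a=np.radians(SY); c,s=np.cos(a),np.sin(a); return S0+np.array([c*x-s*y,s*x+c*y])
def inst(p):
    a=np.radians(SY); c,s=np.cos(a),np.sin(a); d=np.array(p[:2])-S0; return np.array([c*d[0]+s*d[1],-s*d[0]+c*d[1]])
def delta(P,theta=None):
    s=manip.sense(); R=s['tool_rot']; d=R.T@(np.array(P,float)-s['position'])/10
    th=np.degrees(np.arctan2(R[1,1],R[0,1])); print('pos',s['position'],'th %.2f'%th,'t',round(s['t'],2),'w %.1f'%s['width'],'F',s['wrist_force'])
    print('delta cm',d, 'turn', None if theta is None else round(th-theta,2))
E
python3 - <<'E'
from h import *
p=onz('top',np.array([250,311])/3.3+[250,120],98); print(p,inst(p))
delta([p[0],p[1],210],-2.8)
E
```

```text
[551.2  -16.66  98.  ] [-19.37   1.  ]
pos [ 147.68 -529.81  231.3 ] th -74.43 t 1.65 w 85.5 F [-0.16 -0.31  0.49]
delta cm [  2.13 -38.6  -52.65] turn -71.63
```

>>> play_rows(deltas=[[[0, -4, -5], -7, 4], [[0, -8, -10], -14, 4], [[0, -12, -16], -21, 4], [[0, -16, -21], -28, 4], [[0, -20, -26], -35, 4], [[0, -24, -32], -43, 4], [[0, -28, -37], -50, 4], [[0, -31, -42], -57, 4], [[0, -35, -48], -64, 4], [[0, -38.6, -52.6], -71.6, 4]])

```text
t: 2.9
position: [535.0, -37.0, 231.6]
tool_rot: [[0.001, 0.999, -0.045], [-0.001, -0.045, -0.999], [-1.0, 0.001, 0.0]]
wrist_force: [1.3, -0.3, -0.0]
width: 40.1
```

```bash
python3 - <<'E'
from h import *
s=manip.sense(); im=snap('wrist','w1'); delta([551.2,-16.7,210],-2.8)
for q in('guard_handle','hole0','insert0_center','station','bay'):
    r=manip.spot_point('wrist',q); print(q,[(round(a['score'],2),np.array(a['pixel'])) for a in r[:4]])
E
```

```text
pos [538.47 -30.73 231.41] th -2.06 t 2.95 w 40.1 F [3.02 3.21 1.07]
delta cm [ 2.15  1.21 -1.44] turn 0.74
guard_handle [(0.77, array([345.3, 195.2]))]
hole0 [(0.89, array([338.9,  93.3])), (0.86, array([335.1, 184.2])), (0.85, array([330.7, 254.9]))]
insert0_center []
station [(0.7, array([320.2, 425.6])), (0.62, array([357.9, 175.8]))]
bay [(0.87, array([452.9, 180.4]))]
```

View pics/w1.png

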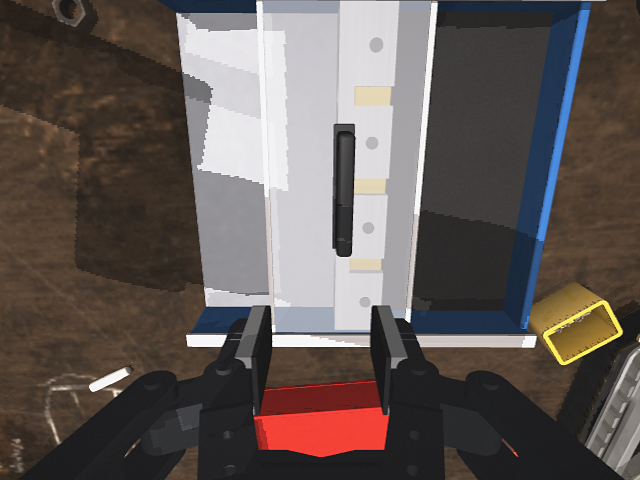

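```bash
python3 - <<'E'
from h import *
snap('wrist')
for i in range(2):
    s=manip.sense(); im=snap('wrist','w2'); print(s['position'])
delta([551.2,-16.7,210],-2.8)
r=manip.spot_point('wrist','guard_handle'); print(r[0]['pixel'], onz('wrist',r[0]['pixel'],85,s))
E
```

```text
[532.94 -39.76 231.3 ]
[532.96 -39.98 231.42]
pos [533.02 -40.03 231.47] th -2.97 t 3.35 w 40.1 F [0.44 0.48 0.89]
delta cm [ 2.15  1.69 -2.43] turn -0.17
[344.1, 187.6] [551.44 -14.52  85.  ]
```

View pics/w2.png

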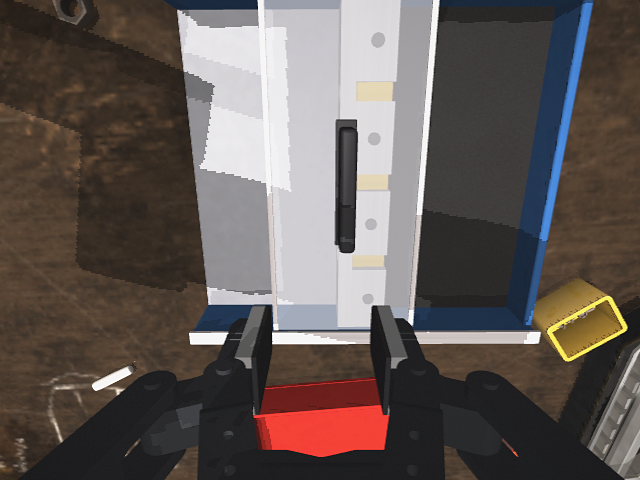

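```bash
python3 - <<'E'
from h import *
s=manip.sense()
for p in((375,91),(373,182),(368,261)):
    w=onz('wrist',p,43,s); print(w,inst(w))
for p in((263,6),(270,318),(434,6),(411,327)):  # guard edges z60
    w=onz('wrist',p,60,s); print('g',w,inst(w))
for p in((343,6),(337,322),(399,6),(387,322)):  # bar top edges z52
    w=onz('wrist',p,52,s); print('bar',w,inst(w))
for p in((348,129),(348,250)):
    w=onz('wrist',p,98,s); print('rib top',w,inst(w))
for p in((190,338),(540,338)):
    w=onz('wrist',p,67,s); print('wall top mid/ends',w,inst(w))
E
```

```text
[580.25  51.83  43.  ] [ 6.3  70.82]
[578.06 -19.46  43.  ] [ 7.6  -0.49]
[572.95 -90.5   43.  ] [  5.96 -71.69]
g [500.8  110.61  60.  ] [-75.93 125.65]
g [ 482.71 -134.02   60.  ] [ -82.05 -119.57]
g [619.36 104.45  60.  ] [ 42.79 125.29]
g [ 609.09 -149.81   60.  ] [  44.96 -129.17]
bar [556.74 109.38  52.  ] [-19.99 127.15]
bar [ 542.64 -145.91   52.  ] [ -21.61 -128.52]
bar [596.56 107.31  52.  ] [ 19.88 127.04]
bar [ 588.7  -148.31   52.  ] [  24.51 -128.66]
rib top [554.89  27.5   98.  ] [-17.84  45.28]
rib top [552.35 -58.74  98.  ] [-16.17 -40.98]
wall top mid/ends [ 410.72 -146.5    67.  ] [-153.34 -135.55]
wall top mid/ends [ 722.77 -162.73   67.  ] [ 159.12 -136.52]
```

>>> play_rows(deltas=[[[2, 1.9, -2.5], 0, 4], [[5, 1.9, -2.5], 0, 4], [[8, 1.9, -2.5], 0, 4], [[11, 1.9, -2.5], 0, 4], [[13, 1.9, -2.5], 0, 4], [[15, 1.9, -2.5], 0, 4], [[16.1, 1.9, -2.5], 0, 4], [[16.1, 1.9, -2.5], 0, 4], [[16.1, 1.9, -2.5], 0, 0.5], [[16.1, 1.9, -2.5], 0, 0.5]])

```text
t: 4.65
position: [554.1, -16.3, 71.6]
tool_rot: [[0.002, 0.999, -0.052], [-0.001, -0.052, -0.999], [-1.0, 0.002, 0.001]]
wrist_force: [-0.4, -0.5, 2.1]
width: 11.1
```

>>> play_rows(deltas=[[[0, 0, 0], 0, 0.5], [[0, 0, 0], 0, 0.5], [[0, 0, 0], 0, 0.5], [[0, 0, 0], 0, 0.5]])

```text
t: 5.15
position: [554.1, -16.3, 71.7]
tool_rot: [[0.002, 0.999, -0.052], [-0.001, -0.051, -0.999], [-1.0, 0.002, 0.001]]
wrist_force: [0.3, 0.3, -1.0]
width: 10.6
```

```bash
python3 - <<'E'
from h import *
s=manip.sense(); print(inst(s['position']),s['wrist_force'],s['width']); snap('wrist','w3')
delta(list(st(85,2))+[70],-2.8)
E
```

```text
[-16.49   1.47] [ 0.33  0.34 -1.02] 10.603174996537648
pos [554.1  -16.34  71.67] th -2.96 t 5.2 w 10.9 F [ 0.22 -0.17 -2.28]
delta cm [ 0.19 10.15 -0.08] turn -0.16
```

View pics/w3.png

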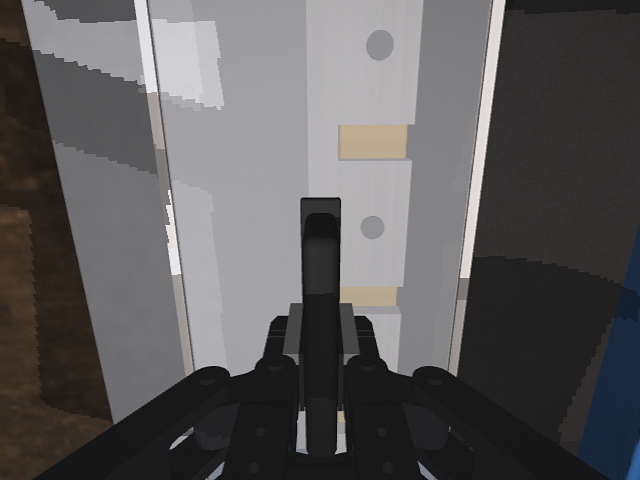

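>>> play_rows(deltas=[[[0, 1, 0], 0, 0.5], [[0, 2.2, 0], 0, 0.5], [[0, 3.4, 0], 0, 0.5], [[0, 4.6, 0], 0, 0.5], [[0, 5.8, 0], 0, 0.5], [[0, 7, 0], 0, 0.5], [[0, 8.2, 0], 0, 0.5], [[0, 9.2, 0], 0, 0.5], [[0, 9.9, 0], 0, 0.5], [[0, 9.9, 0], 0, 0.5]])

```text
t: 6.45
position: [653.5, -21.2, 71.7]
tool_rot: [[0.002, 0.999, -0.051], [-0.001, -0.051, -0.999], [-1.0, 0.002, 0.0]]
wrist_force: [-0.6, 2.9, -2.6]
width: 10.7
```

>>> play_rows(deltas=[[[0, 0.2, 0], 0, 0.5], [[0, 0.4, 0], 0, 0.5], [[0, 0.4, 0], 0, 0.5]])

```text
t: 6.82
position: [653.5, -21.2, 71.6]
tool_rot: [[-0.006, 0.999, -0.051], [-0.0, -0.051, -0.999], [-1.0, -0.006, 0.0]]
wrist_force: [-15.6, 1.6, 7.7]
width: 10.8
```

>>> play_rows(deltas=[[[0, -0.4, 0], 0, 0.5], [[0, -0.3, 0], 0, 4], [[0, -0.3, 0], 0, 4], [[0, -0.3, 0], 0, 4], [[-4, -0.3, 0], 0, 4], [[-9, -0.3, 0], 0, 4], [[-13, -0.3, 0], 0, 5]])

```text
t: 7.7
position: [651.9, -21.2, 203.9]
tool_rot: [[-0.004, 0.999, -0.051], [-0.001, -0.051, -0.999], [-1.0, -0.004, 0.001]]
wrist_force: [0.6, 0.0, 0.4]
width: 49.9
```

```bash
python3 - <<'E'
from h import *
snap('wrist'); snap('wrist');s=manip.sense(); im=snap('wrist','w4');im=snap('top'); crop(im,250,120,490,290,3.3,'top4')
delta([446,313,180],89)
r=manip.spot_point('wrist','guard_handle')
if r: p=onz('wrist',r[0]['pixel'],85,s); print(r[0],p,inst(p))
E
```

```text
pos [651.85 -21.18 202.74] th -2.93 t 7.9 w 50.0 F [-0.17  0.08  0.19]
delta cm [  2.32 -22.26 -32.32] turn -91.93
{'pixel': [310.0, 231.3], 'score': 0.67} [647.59 -21.47  85.  ] [77.14  0.9 ]
```

View pics/w4.png

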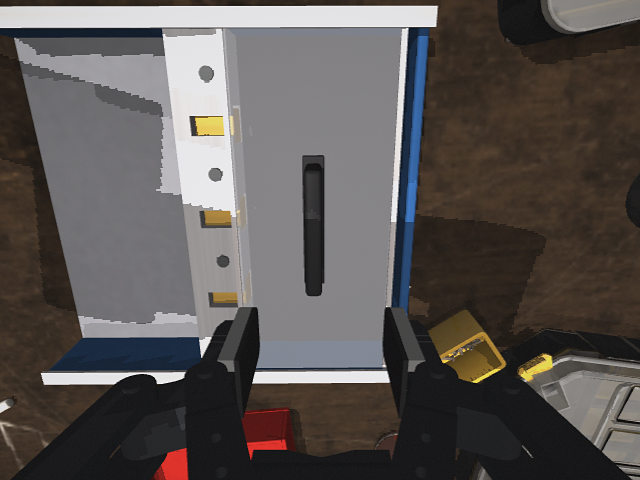

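The guard is now shut over the bay. All three roof slots show bright brass, at (208,126), (215,218) and (223,298), so there are three inserts. Next I go to the drift.

>>> play_rows(deltas=[[[0, -2, -3], -9, 5], [[0, -4, -6], -18, 5], [[0, -7, -10], -28, 5], [[0, -9, -13], -37, 5], [[0, -12, -17], -47, 5], [[0, -14, -20], -56, 5], [[0, -16, -23.5], -66, 5], [[0, -18, -26.5], -75, 5], [[1, -20.5, -30], -84, 5], [[2.3, -22.3, -32.3], -92, 5]])

```text
t: 9.2
position: [442.8, 314.0, 177.6]
tool_rot: [[-0.009, 0.011, 1.0], [-0.001, 1.0, -0.011], [-1.0, -0.001, -0.009]]
wrist_force: [0.6, 0.8, -0.1]
width: 49.9
```

```bash
python3 - <<'E'
from h import *
snap('wrist'); snap('wrist'); snap('wrist');s=manip.sense(); im=snap('wrist','w5')
delta([446,313,180],89)
for q,z in(('drift_grip',14),('drift_mid',14),('drift_tip',14),('mat_top',3)):
    r=manip.spot_point('wrist',q); print(q,[(round(a['score'],2),np.array(a['pixel']),onz('wrist',a['pixel'],z,s)) for a in r[:2]])
E
```

```text
pos [443.89 312.73 178.07] th 89.04 t 9.4 w 50.1 F [-0.31  0.62  0.49]
delta cm [-0.19  0.03  0.21] turn 0.04
drift_grip [(0.61, array([322.3, 231.5]), array([452.55, 312.99,  14.  ]))]
drift_mid [(0.66, array([321.6, 275.1]), array([490.65, 311.88,  14.  ]))]
drift_tip [(0.7, array([323.1, 360. ]), array([573.73, 312.06,  14.  ]))]
mat_top [(0.85, array([309.4, 281.6]), array([501.33, 301.08,   3.  ]))]
```

View pics/w5.png

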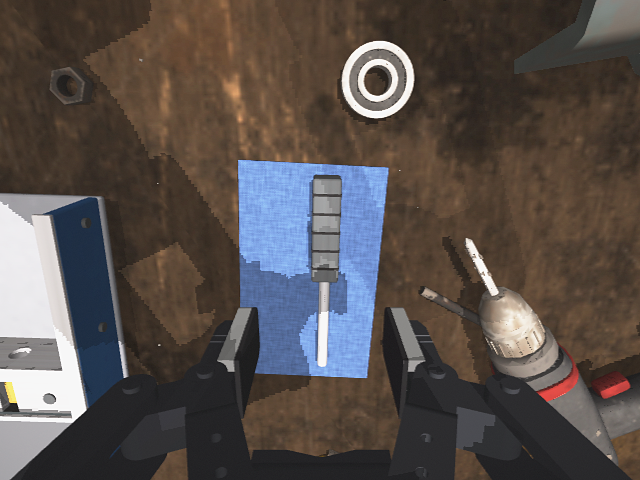

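The picture shows the dark-handled drift on the blue mat: handle from (327,177) to (324,280), tip at (322,365). This is the right tool, not the green one.

```bash
python3 - <<'E'
from h import *
s=manip.sense()
for p,z in(((327,180),25),((324.5,269),25),((323.5,283),18),((322,365),16)):
    print(p,onz('wrist',p,z,s))
c=np.array([(238,161),(388,168),(367,377),(240,374)]); print('mat',np.array([onz('wrist',p,3,s) for p in c]))
r=manip.trace('wrist','drift_grip')
for a in r[:2]:
    m=a['mask']; print(a['score'],a['extent']); pts=np.argwhere(m)[:,::-1].astype(np.float32); print(cv2.fitLine(pts,cv2.DIST_L2,0,.01,.01).ravel())
E
```

```text
(327, 180) [413.24 316.47  25.  ]
(324.5, 269) [485.4  313.47  25.  ]
(323.5, 283) [500.96 312.44  18.  ]
(322, 365) [583.42 309.73  16.  ]
mat [[400.56 246.19   3.  ]
 [408.29 365.59   3.  ]
 [607.14 352.53   3.  ]
 [601.56 230.92   3.  ]]
0.82 [309.7, 176.3, 344.8, 368.1]
[  0.03  -1.   324.74 249.77]
```

>>> play_rows(deltas=[[[3, 0.1, 0.9], 1.2, 5], [[7, 0.1, 0.9], 1.2, 5], [[11, 0.1, 0.9], 1.2, 5], [[14, 0.1, 0.9], 1.2, 5], [[16, 0.1, 0.9], 1.2, 5], [[17, 0.1, 0.9], 1.2, 5], [[17.3, 0.1, 0.9], 1.2, 5], [[17.3, 0.1, 0.9], 1.2, 5]])

```text
t: 10.65
position: [454.2, 313.1, 7.2]
tool_rot: [[-0.005, 0.04, 0.999], [0.0, 0.999, -0.04], [-1.0, 0.0, -0.005]]
wrist_force: [0.8, -0.4, 0.7]
width: 49.9
```

```bash
python3 - <<'E'
from h import *
s=manip.sense(); im=snap('wrist','w6')
delta([452.5,314,5],87.8)
E
```

```text
pos [454.28 313.22   7.36] th 87.73 t 10.7 w 50.3 F [ 1.02  0.09 -0.7 ]
delta cm [ 0.24  0.07 -0.18] turn -0.07
```

View pics/w6.png

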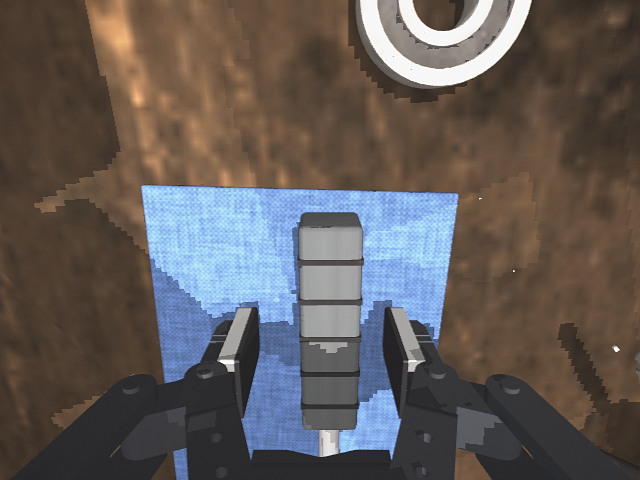

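>>> play_rows(deltas=[[[0.2, 0.15, 0], 0, 5], [[0.2, 0.15, 0], 0, 5], [[0.2, 0.15, 0], 0, 1.5], [[0.2, 0.15, 0], 0, 1.5], [[0.2, 0.15, 0], 0, 1.5], [[0.2, 0.15, 0], 0, 1.5], [[0.2, 0.15, 0], 0, 1.5]])

```text
t: 11.58
position: [454.6, 314.9, 5.8]
tool_rot: [[-0.004, 0.04, 0.999], [0.001, 0.999, -0.04], [-1.0, 0.001, -0.004]]
wrist_force: [-2.5, 0.6, 5.4]
width: 20.8
```

>>> play_rows(deltas=[[[-1, 0, 0], 0, 1.5], [[-3, 0, 0], 0, 1.5], [[-6, 0, 0], 0, 1.5], [[-9, 0, 0], 0, 1.5], [[-12, 0, 0], 0, 1.5]])

```text
t: 12.2
position: [454.5, 314.5, 126.6]
tool_rot: [[-0.005, 0.04, 0.999], [0.0, 0.999, -0.04], [-1.0, 0.0, -0.005]]
wrist_force: [-0.1, 1.0, -1.3]
width: 20.9
```

```bash
python3 - <<'E'
from h import *
snap('wrist');snap('wrist');s=manip.sense(); im=snap('wrist','w7'); snap('scene','s7'); snap('top','t7')
delta(list(st(-170,0))+[120],87.2)
for c in('scene','top','wrist'):
  for q in('drift_tip','drift_mid','drift_grip'):
    r=manip.spot_point(c,q); print(c,q,[(round(a['score'],2),np.array(a['pixel'])) for a in r[:2]])
E
```

```text
pos [454.2  314.41 124.76] th 87.73 t 12.45 w 20.6 F [ 0.95  0.18 -2.56]
delta cm [  0.5  -32.66  -4.05] turn 0.53
scene drift_tip [(0.58, array([255.6, 401.1]))]
scene drift_mid [(0.67, array([279.7, 368.8])), (0.52, array([218.6, 249.9]))]
scene drift_grip [(0.79, array([222.8, 266.2]))]
top drift_tip [(0.73, array([179.7, 197.4])), (0.18, array([322.3, 210.2]))]
top drift_mid [(0.81, array([204.2, 361.3])), (0.56, array([180.1, 233.2]))]
top drift_grip [(0.75, array([178.7, 253. ])), (0.6, array([216.2, 348. ]))]
wrist drift_tip []
wrist drift_mid [(0.88, array([319. , 413.5]))]
wrist drift_grip [(0.66, array([318.7, 326.5]))]
```

View pics/w7.png

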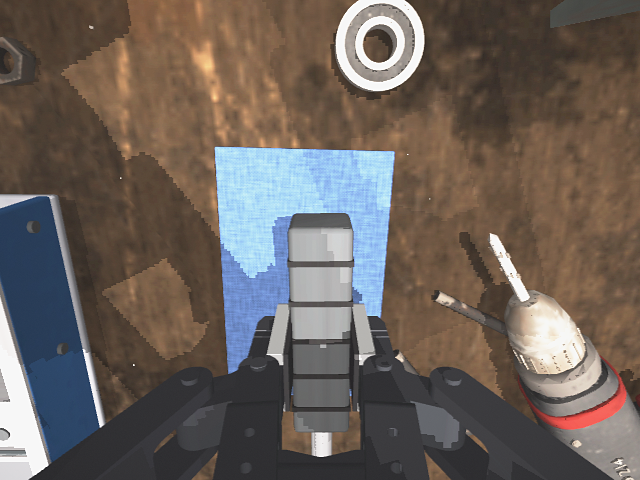

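View pics/s7.png

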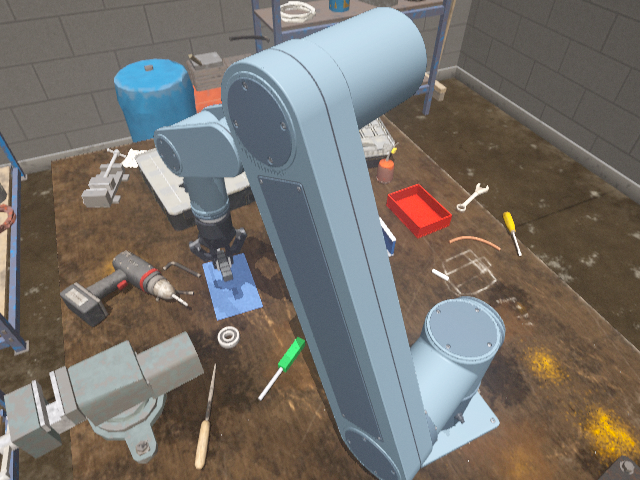

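```bash
python3 - <<'E'
from h import *
s=manip.sense(); R=s['tool_rot']; ax=s['position']+R@[-8.2,0,0]
for k in(127.5,42.5,-42.5): print(k,proj('top',ax+R@[0,0,k]))
print(onz('top',(179.7,197.4),133), ax+R@[0,0,127.5])
im=cv2.imread('pics/t7.png')[:,:,::-1]; crop(im,140,170,240,290,5,'t7c')
print('tail',onz('wrist',(319,226),ax[2]+11)-ax)
E
```

```text
127.5 [181.25 196.46]
42.5 [178.62 234.11]
-42.5 [175.97 272.11]
[580.18 313.11 133.  ] [582.34 309.69 133.07]
tail [-47.19   0.48  11.  ]
```

View pics/t7c.png

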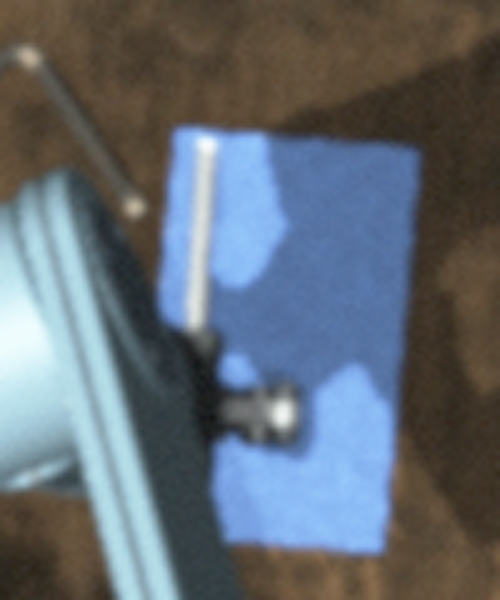

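>>> play_rows(deltas=[[[0, -4, -0.5], 0.5, 1.5], [[0, -8, -1], 0.5, 1.5], [[0, -12, -1.5], 0.5, 1.5], [[0, -16, -2], 0.5, 1.5], [[0, -20, -2.5], 0.5, 1.5], [[0, -23, -3], 0.5, 1.5], [[0, -25.7, -3.5], 0.5, 1.5], [[0, -25.7, -3.5], 0.5, 1.5], [[0, -25.7, -3.5], 0.5, 1.5]])

```text
t: 14.02
position: [410.0, 59.6, 125.6]
tool_rot: [[-0.004, 0.049, 0.999], [0.001, 0.999, -0.049], [-1.0, 0.001, -0.004]]
wrist_force: [-0.2, -0.2, -1.4]
width: 20.9
```

```bash
python3 - <<'E'
from h import *
snap('wrist');snap('wrist');s=manip.sense(); im=snap('wrist','w8'); im2=snap('top','t8');print(inst(s['position']))
delta(list(st(-165,70))+[60],87.2)
for q in('hole0','insert0_center','drift_tip'):
    for c in('wrist','top'):
        r=manip.spot_point(c,q); print(c,q,[(round(a['score'],2),np.array(a['pixel'])) for a in r[:3]])
crop(im2,250,120,490,290,3.3,'t8c')
E
```

```text
[-164.2    70.63]
pos [409.84  60.01 125.42] th 87.30 t 14.22 w 20.7 F [-1.09 -0.2  -2.21]
delta cm [ 6.54 -0.07 -0.04] turn 0.1
wrist hole0 [(0.64, array([321.9, 423.6]))]
top hole0 [(0.98, array([353.6, 219.9])), (0.82, array([295.9, 213.6])), (0.8, array([322.6, 216.5]))]
wrist insert0_center []
top insert0_center [(0.74, array([194.9, 236. ]))]
wrist drift_tip [(0.73, array([319.7, 327.1]))]
top drift_tip [(0.82, array([171.9, 380.1])), (0.66, array([293.5, 220.6])), (0.39, array([327.3, 175.2]))]
```

View pics/w8.png

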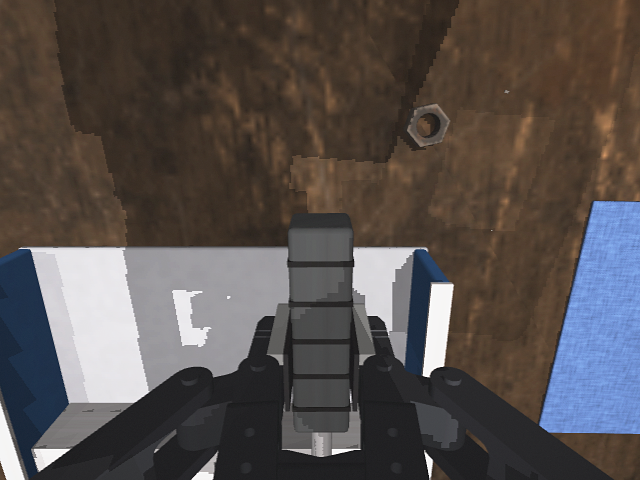

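View pics/t8c.png

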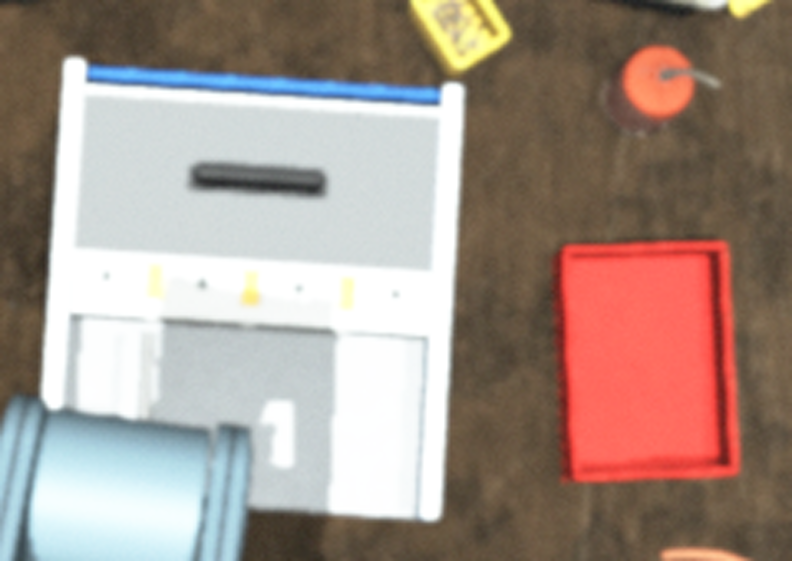

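```bash
python3 - <<'E'
from h import *
s=manip.sense()
for p in((156,281),(251,288),(347,293)):
    for z in (43,52):
        w=onz('top',np.array(p)/3.3+[250,120],z); print(w,inst(w))
for p in((431,283),(453,283)):
    w=onz('wrist',p,67,s); print('wall',w,inst(w))
w=onz('wrist',(1,455),67,s); print('r wall',inst(w))
E
```

```text
[578.47  50.53  43.  ] [ 4.58 69.44]
[577.3   50.37  52.  ] [ 3.43 69.22]
[574.41 -18.89  43.  ] [ 3.92 -0.1 ]
[573.27 -18.61  52.  ] [2.77 0.13]
[571.83 -89.14  43.  ] [  4.78 -70.39]
[570.71 -88.41  52.  ] [  3.62 -69.71]
wall [421.08 119.33  67.  ] [-155.98  130.47]
wall [421.66 131.51  67.  ] [-155.99  142.66]
r wall [ -32.62 -139.7 ]
```

>>> play_rows(deltas=[[[3, -0.1, 0], 0.1, 1.5], [[6, -0.1, 0], 0.1, 1.5], [[8.5, -0.1, 0], 0.1, 1.5], [[10, -0.1, 0], 0.1, 1.5], [[10.4, -0.1, 0], 0.1, 1.5], [[10.4, -0.1, 0], 0.1, 1.5], [[10.4, -0.1, 0], 0.1, 1.5]])

```text
t: 15.4
position: [409.9, 58.6, 22.1]
tool_rot: [[-0.003, 0.05, 0.999], [0.0, 0.999, -0.05], [-1.0, 0.0, -0.003]]
wrist_force: [0.0, 1.0, -2.0]
width: 20.5
```

```bash
python3 - <<'E'
from h import *
snap('wrist');s=manip.sense(); print(inst(s['position'])); im=snap('wrist','w9'); snap('scene','s9'); im2=snap('top')
crop(im2,250,160,370,250,6,'t9c')
delta(list(st(-140,70))+[21.8],87.2)
E
```

```text
[-164.19   69.24]
pos [409.59  58.6   21.85] th 87.16 t 15.6 w 21.0 F [ 0.38  0.14 -2.23]
delta cm [-0.    0.08  2.45] turn -0.04
```

View pics/t9c.png

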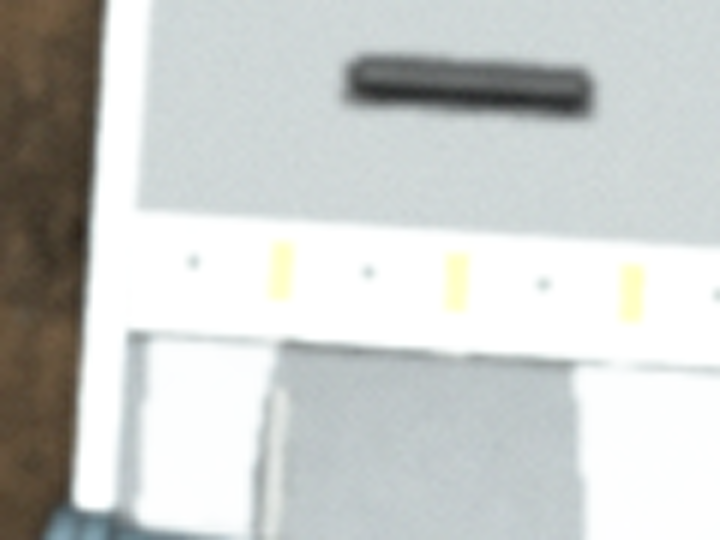

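View pics/s9.png

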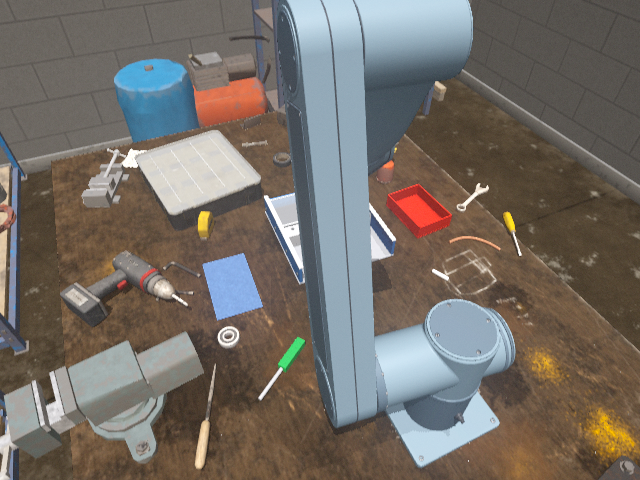

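```bash
python3 - <<'E'
from h import *
for p in((283,388),(272,530)):
    w=onz('top',np.array(p)/6+[250,160],33); print(w,inst(w))
w=onz('top',np.array((205,333))/6+[250,160],52); print('back edge',inst(w))
w=onz('top',np.array((283,270))/6+[250,160],45); print('slot',inst(w))
E
```

```text
[532.23  50.24  33.  ] [-41.58  66.89]
[474.81  53.78  33.  ] [-99.11  67.61]
back edge [-23.42  98.85]
slot [ 4.68 69.67]
```

>>> play_rows(deltas=[[[0, 0.1, 0.5], 0, 1.5], [[0, 0.1, 1], 0, 1.5], [[0, 0.1, 1.5], 0, 1.5], [[0, 0.1, 1.9], 0, 1.5], [[0, 0.1, 2.3], 0, 1.5], [[0, 0.1, 2.7], 0, 1.5], [[0, 0.1, 2.7], 0, 1.5]])

```text
t: 16.48
position: [437.0, 58.2, 21.8]
tool_rot: [[-0.003, 0.05, 0.999], [0.0, 0.999, -0.05], [-1.0, 0.0, -0.003]]
wrist_force: [-0.5, -0.7, -2.4]
width: 20.5
```

```bash
python3 - <<'E'
from h import *
s=manip.sense(); print(inst(s['position']),s['wrist_force'],s['torque']); im2=snap('top')
crop(im2,250,160,370,250,6,'t10c'); snap('wrist','w10')
E
```

```text
[-137.11   70.2 ] [-0.47 -0.7  -2.38] [ 0.01  0.01 -0.01]
```

View pics/t10c.png

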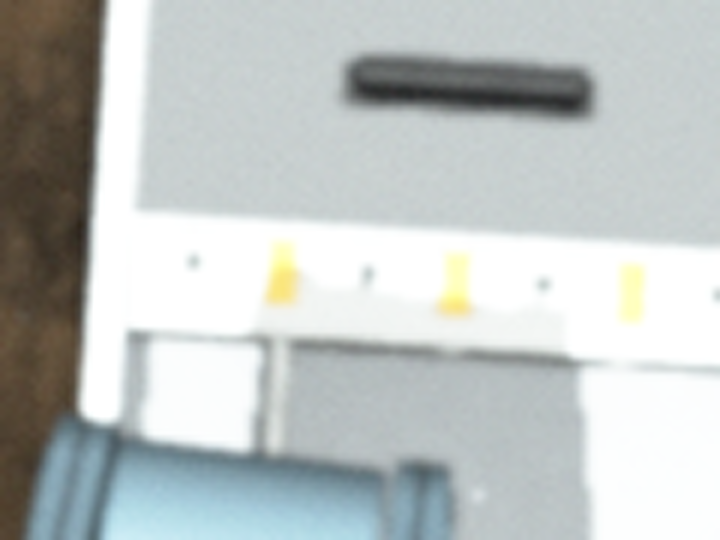

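View pics/w10.png

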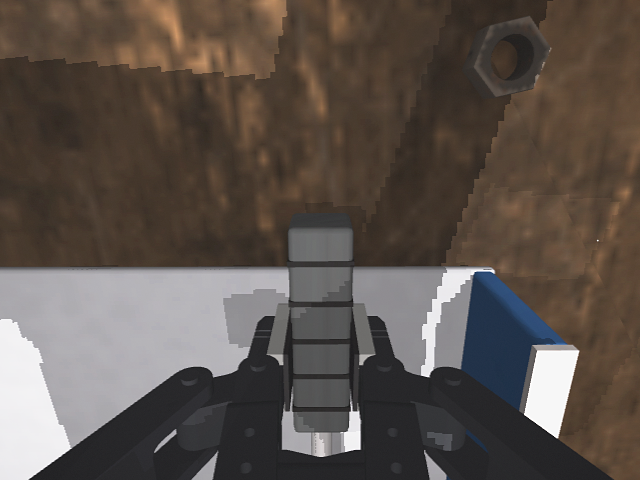

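>>> play_rows(deltas=[[[0, 0, 0.4], 0, 1.5], [[0, 0, 0.8], 0, 1.5], [[0, 0, 1.2], 0, 1.5], [[0, 0, 1.6], 0, 1.5]])

```text
t: 17.08
position: [450.3, 57.7, 21.1]
tool_rot: [[-0.008, 0.05, 0.999], [0.001, 0.999, -0.05], [-1.0, 0.001, -0.008]]
wrist_force: [-5.2, 0.6, 1.0]
width: 20.6
```

>>> play_rows(deltas=[[[0, 0, 0.4], 0, 1.5], [[0, 0, 0.8], 0, 1.5], [[0, 0, 1.2], 0, 1.5], [[0, 0, 1.6], 0, 1.5], [[0, 0, 2], 0, 1.5], [[0, 0, 2.4], 0, 1.5], [[0, 0, 2.8], 0, 1.5], [[0, 0, 2.9], 0, 1.5], [[0, 0, 2.9], 0, 1.5]])

```text
t: 18.2
position: [479.6, 56.2, 21.0]
tool_rot: [[-0.008, 0.049, 0.999], [0.001, 0.999, -0.049], [-1.0, 0.0, -0.008]]
wrist_force: [1.1, -0.1, -1.6]
width: 20.8
```

```bash
python3 - <<'E'
from h import *
s=manip.sense(); print(inst(s['position']),s['wrist_force'],s['torque']); im2=snap('top')
crop(im2,250,160,370,250,6,'t11c'); snap('wrist','w11')
E
```

```text
[-94.43  70.3 ] [ 1.11 -0.13 -1.65] [-0.    0.07  0.04]
```

View pics/t11c.png

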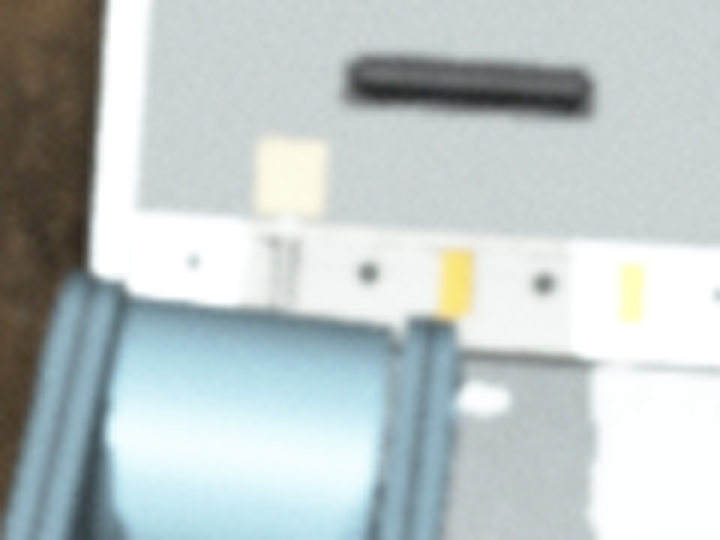

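View pics/w11.png

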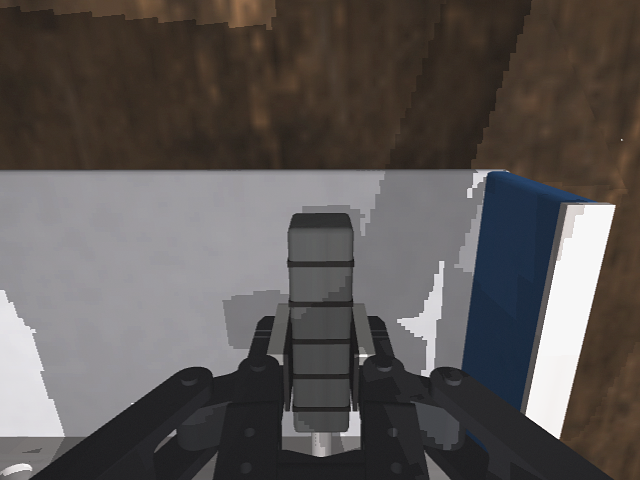

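>>> play_rows(deltas=[[[0, 0, -1.5], 0, 1.5], [[0, 0, -3], 0, 1.5], [[0, 0, -4.5], 0, 1.5], [[0, 0, -6], 0, 1.5], [[0, 0, -6.7], 0, 1.5], [[0, 0, -6.7], 0, 1.5], [[0, -2, -6.7], 0, 1.5], [[0, -4.5, -6.7], 0, 1.5], [[0, -7, -6.7], 0, 1.5], [[0, -7, -6.7], 0, 1.5]])

```text
t: 19.55
position: [410.3, -11.8, 21.7]
tool_rot: [[-0.006, 0.052, 0.999], [0.0, 0.999, -0.052], [-1.0, -0.0, -0.006]]
wrist_force: [0.2, 0.2, -2.2]
width: 20.6
```

```bash
python3 - <<'E'
from h import *
snap('wrist');s=manip.sense(); print(inst(s['position']),s['wrist_force']);im2=snap('top')
crop(im2,250,160,370,250,6,'t12c')
delta(list(st(-137,0.3))+[21.8],87.2)
E
```

```text
[-160.91   -0.22] [-0.96  0.17 -2.63]
pos [409.48 -10.37  21.48] th 87.10 t 19.65 w 20.7 F [-0.26  0.48 -2.33]
delta cm [-0.05 -0.    2.42] turn -0.1
```

View pics/t12c.png

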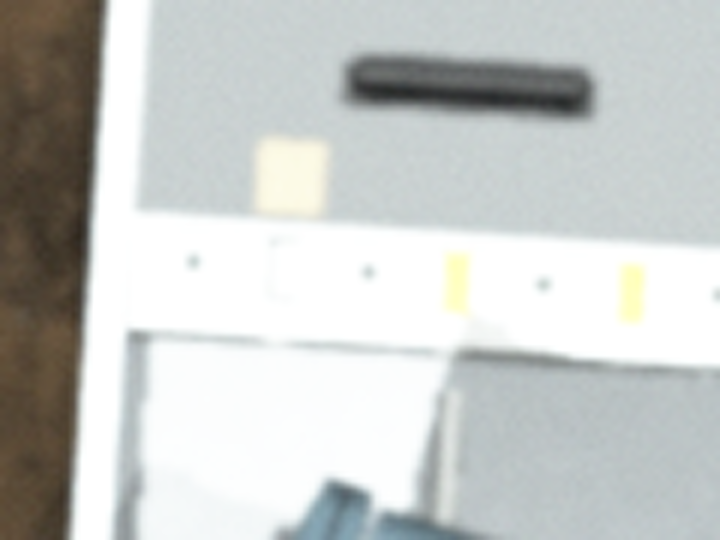

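>>> play_rows(deltas=[[[0, 0, 0.5], 0, 1.5], [[0, 0, 1], 0, 1.5], [[0, 0, 1.5], 0, 1.5], [[0, 0, 2], 0, 1.5], [[0, 0, 2.5], 0, 1.5], [[0, 0, 2.8], 0, 1.5]])

```text
t: 20.4
position: [437.8, -11.9, 21.3]
tool_rot: [[-0.007, 0.051, 0.999], [0.001, 0.999, -0.051], [-1.0, 0.001, -0.007]]
wrist_force: [0.2, 0.5, -2.9]
width: 20.2
```

>>> play_rows(deltas=[[[0, 0, 0.5], 0, 1.5], [[0, 0, 0.9], 0, 1.5], [[0, 0, 1.3], 0, 1.5], [[0, 0, 1.7], 0, 1.5], [[0, 0, 2.1], 0, 1.5], [[0, 0, 2.6], 0, 1.5], [[0, 0, 3.1], 0, 1.5], [[0, 0, 3.6], 0, 1.5], [[0, 0, 4], 0, 1.5], [[0, 0, 4], 0, 1.5]])

```text
t: 21.65
position: [478.5, -14.0, 21.0]
tool_rot: [[-0.006, 0.051, 0.999], [0.001, 0.999, -0.051], [-1.0, 0.0, -0.006]]
wrist_force: [-0.4, 0.0, -1.8]
width: 20.6
```

```bash
python3 - <<'E'
from h import *
s=manip.sense(); print(inst(s['position']),s['wrist_force'],s['torque']); im2=snap('top')
crop(im2,250,160,370,250,6,'t13c')
E
```

```text
[-92.15   0.11] [-0.35  0.01 -1.82] [-0.02  0.07 -0.03]
```

View pics/t13c.png

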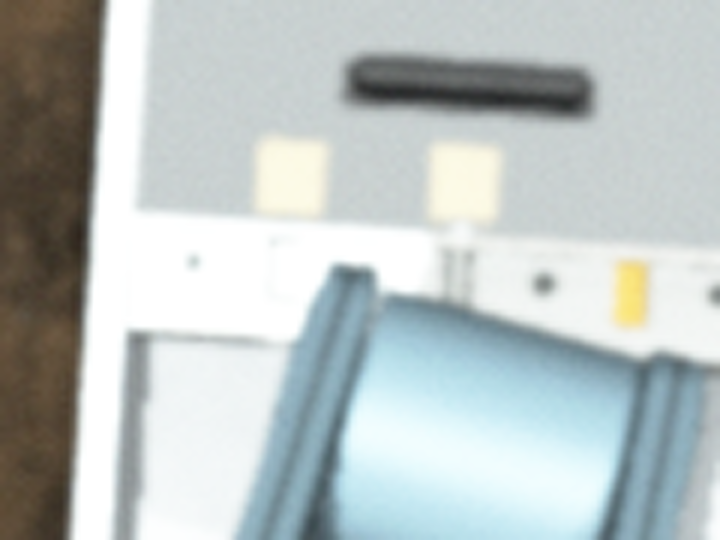

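The second insert is in the bay at (465,180) in the crop. I retract and go to hole 0.

>>> play_rows(deltas=[[[0, 0, -1.5], 0, 1.5], [[0, 0, -3], 0, 1.5], [[0, 0, -4.5], 0, 1.5], [[0, 0, -6], 0, 1.5], [[0, 0, -6.9], 0, 1.5], [[0, 0, -6.9], 0, 1.5], [[0, -2, -6.9], 0, 1.5], [[0, -4.5, -6.9], 0, 1.5], [[0, -7, -6.9], 0, 1.5], [[0, -7, -6.9], 0, 1.5]])

```text
t: 22.95
position: [406.9, -82.1, 21.7]
tool_rot: [[-0.005, 0.053, 0.999], [-0.0, 0.999, -0.053], [-1.0, -0.0, -0.005]]
wrist_force: [0.2, 1.2, -1.4]
width: 20.8
```

```bash
python3 - <<'E'
from h import *
snap('wrist');snap('wrist');s=manip.sense(); print(inst(s['position']),s['wrist_force']);im2=snap('top')
crop(im2,250,160,370,250,6,'t14c')
delta(list(st(-137,-70+0.2))+[21.8],87.2)
E
```

```text
[-161.33  -69.72] [-0.03  0.4  -1.6 ]
pos [405.76 -79.94  21.36] th 87.08 t 23.1 w 20.7 F [-0.15 -0.41 -2.2 ]
delta cm [-0.06 -0.04  2.45] turn -0.12
```

View pics/t14c.png

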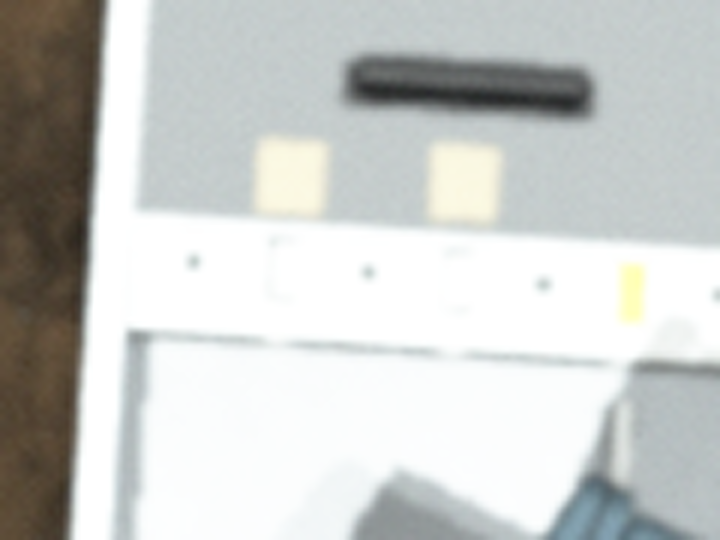

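>>> play_rows(deltas=[[[0, 0, 0.5], 0, 1.5], [[0, 0, 1], 0, 1.5], [[0, 0, 1.5], 0, 1.5], [[0, 0, 2], 0, 1.5], [[0, 0, 2.5], 0, 1.5], [[0, 0, 2.8], 0, 1.5]])

```text
t: 23.85
position: [434.1, -81.4, 21.1]
tool_rot: [[-0.007, 0.051, 0.999], [0.001, 0.999, -0.051], [-1.0, 0.001, -0.007]]
wrist_force: [-0.3, 0.2, -1.9]
width: 20.8
```

>>> play_rows(deltas=[[[0, 0, 0.5], 0, 1.5], [[0, 0, 0.9], 0, 1.5], [[0, 0, 1.3], 0, 1.5], [[0, 0, 1.7], 0, 1.5], [[0, 0, 2.1], 0, 1.5], [[0, 0, 2.6], 0, 1.5], [[0, 0, 3.1], 0, 1.5], [[0, 0, 3.6], 0, 1.5], [[0, 0, 4], 0, 1.5], [[0, 0, 4], 0, 1.5]])

```text
t: 25.1
position: [474.7, -83.6, 20.9]
tool_rot: [[-0.006, 0.051, 0.999], [0.001, 0.999, -0.051], [-1.0, 0.001, -0.006]]
wrist_force: [-0.1, -0.3, -1.5]
width: 20.9
```

```bash
python3 - <<'E'
from h import *
s=manip.sense(); print(inst(s['position']),s['wrist_force'],s['torque']); im2=snap('top')
crop(im2,250,160,370,250,6,'t15c')
E
```

```text
[-92.52 -69.58] [-0.09 -0.29 -1.46] [-0.01  0.02 -0.02]
```

View pics/t15c.png

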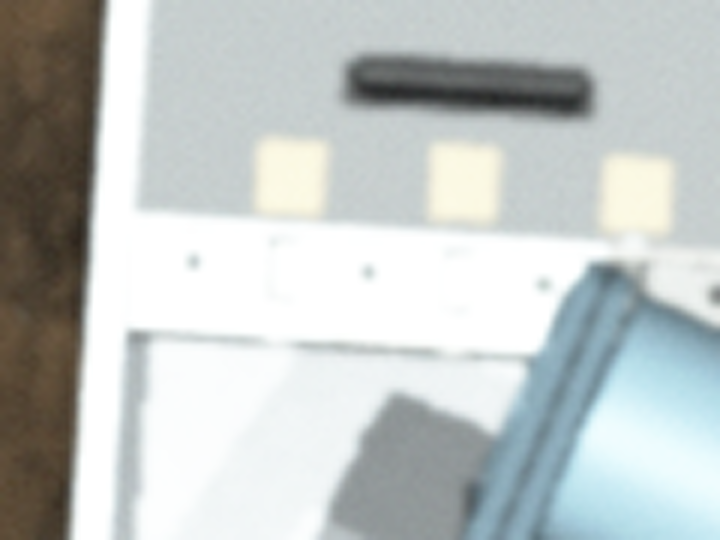

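>>> play_rows(deltas=[[[0, 0, -1.5], 0, 1.5], [[0, 0, -3], 0, 1.5], [[0, 0, -4.5], 0, 1.5], [[0, 0, -6], 0, 1.5], [[0, 0, -6.9], 0, 1.5], [[0, 0, -6.9], 0, 1.5], [[-3, 0, -6.9], 0, 1.5], [[-6, 0, -6.9], 0, 1.5], [[-9, 0, -6.9], 0, 1.5], [[-10, 0, -6.9], 0, 1.5]])

```text
t: 26.4
position: [407.7, -80.8, 123.0]
tool_rot: [[-0.002, 0.051, 0.999], [-0.001, 0.999, -0.051], [-1.0, -0.001, -0.002]]
wrist_force: [0.4, -0.7, -2.4]
width: 20.6
```

```bash
python3 - <<'E'
from h import *
s=manip.sense(); print(inst(s['position']),s['wrist_force'])
delta([464.5,301.5,120],86.7)
E
```

```text
[-159.53  -70.08] [ 0.35 -0.73 -2.4 ]
pos [407.74 -80.8  123.02] th 87.10 t 26.4 w 20.6 F [ 0.35 -0.73 -2.4 ]
delta cm [ 0.26 38.47  3.74] turn 0.4
```

>>> play_rows(deltas=[[[0, 5, 0.5], 0.4, 1.5], [[0, 10, 1], 0.4, 1.5], [[0, 15, 1.5], 0.4, 1.5], [[0, 20, 2], 0.4, 1.5], [[0, 25, 2.5], 0.4, 1.5], [[0, 30, 3], 0.4, 1.5], [[0, 34, 3.4], 0.4, 1.5], [[0, 37, 3.7], 0.4, 1.5], [[0, 38.5, 3.7], 0.4, 1.5], [[0, 38.5, 3.7], 0.4, 1.5]])

```text
t: 27.65
position: [463.7, 302.1, 121.7]
tool_rot: [[-0.004, 0.056, 0.998], [-0.002, 0.998, -0.056], [-1.0, -0.002, -0.004]]
wrist_force: [0.0, -1.0, -2.5]
width: 20.9
```

```bash
python3 - <<'E'
from h import *
snap('wrist');snap('wrist');s=manip.sense(); im=snap('wrist','w16'); im2=snap('top'); crop(im2,140,170,240,290,5,'t16c')
delta([464.5,301.5,6],86.7)
E
```

```text
pos [464.08 300.67 122.47] th 86.64 t 27.85 w 21.0 F [-0.67 -0.37 -1.78]
delta cm [11.65  0.1   0.07] turn -0.06
```

View pics/t16c.png

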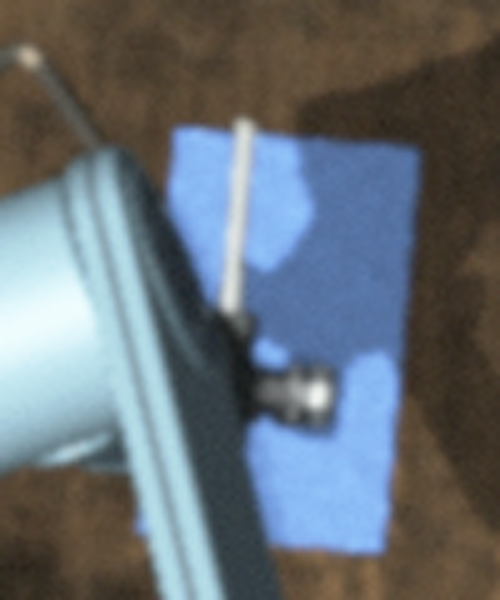

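```bash
python3 - <<'E'
from h import *
s=manip.sense(); w=onz('top',(188.6,194.4),s['position'][2]+8.2); print(w,s['tool_rot'].T@(w-s['position']))
E
```

```text
[587.62 293.87 130.67] [ -8.55   0.44 123.7 ]
```

>>> play_rows(deltas=[[[3, 0, 0], 0, 1.5], [[6, 0, 0], 0, 1.5], [[9, 0, 0], 0, 1.5], [[10.5, 0, 0], 0, 1.5], [[11.2, 0, 0], 0, 1.5], [[11.4, 0, 0], 0, 1.5], [[11.5, 0, 0], 0, 1.5], [[11.5, 0, 0], 0, 1.5]])

```text
t: 28.85
position: [464.2, 300.7, 8.2]
tool_rot: [[-0.002, 0.059, 0.998], [-0.001, 0.998, -0.059], [-1.0, -0.001, -0.002]]
wrist_force: [0.1, -0.7, -1.3]
width: 20.9
```

>>> play_rows(deltas=[[[0.15, 0, 0], 0, 1.5], [[0.2, 0, 0], 0, 1.5], [[0.2, 0, 0], 0, 1.5]])

```text
t: 29.22
position: [464.2, 300.8, 6.2]
tool_rot: [[-0.002, 0.058, 0.998], [-0.001, 0.998, -0.058], [-1.0, -0.001, -0.002]]
wrist_force: [0.6, 0.0, -2.1]
width: 20.5
```

Not in contact yet (still −2 N, the drift's weight), so I lower a touch more and release.

>>> play_rows(deltas=[[[0.07, 0, 0], 0, 1.5], [[0.07, 0, 0], 0, 1.5], [[0.07, 0, 0], 0, 5], [[0.07, 0, 0], 0, 5], [[0.07, 0, 0], 0, 5], [[0.07, 0, 0], 0, 5]])

```text
t: 29.98
position: [464.2, 300.8, 5.4]
tool_rot: [[-0.002, 0.058, 0.998], [-0.001, 0.998, -0.058], [-1.0, -0.001, -0.002]]
wrist_force: [0.1, 0.8, 0.6]
width: 50.1
```

>>> play_rows(deltas=[[[-3, 0, 0], 0, 5], [[-7, 0, 0], 0, 5], [[-12, 0, 0], 0, 5], [[-17, 0, 0], 0, 5], [[-17, 0, 0], 0, 5]])

```text
t: 30.6
position: [467.2, 302.1, 180.2]
tool_rot: [[0.007, 0.058, 0.998], [0.003, 0.998, -0.058], [-1.0, 0.003, 0.007]]
wrist_force: [0.7, 0.6, -0.7]
width: 50.3
```

```bash
python3 - <<'E'
from h import *
snap('wrist');snap('wrist');s=manip.sense(); im=snap('wrist','w17')
for q,z in(('drift_grip',14),('drift_mid',14),('drift_tip',14),('mat_top',3)):
    r=manip.spot_point('wrist',q); print(q,[(round(a['score'],2),np.array(a['pixel']),onz('wrist',a['pixel'],z,s)) for a in r[:2]])
delta(list(st(82,1))+[180],-2.8)
E
```

```text
drift_grip [(0.68, array([319.3, 217.3]), array([463.62, 298.77,  14.  ]))]
drift_mid [(0.97, array([319. , 264.6]), array([503.98, 296.11,  14.  ]))]
drift_tip [(0.86, array([323.2, 346.1]), array([582.28, 295.16,  14.  ]))]
mat_top [(0.89, array([324. , 253.3]), array([498.38, 300.63,   3.  ]))]
pos [463.7  300.58 173.92] th 86.64 t 30.95 w 49.9 F [ 0.53  0.31 -0.13]
delta cm [ -0.63 -31.06  20.73] turn 89.44
```

View pics/w17.png

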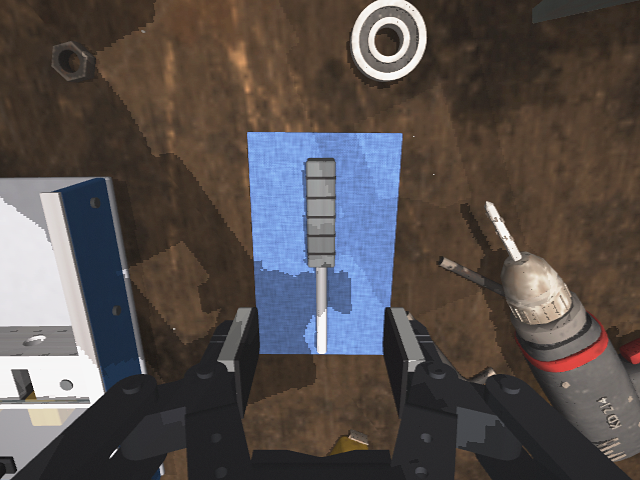

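>>> play_rows(deltas=[[[0, -3, 2], 9, 4], [[0, -6.5, 4], 18, 4], [[0, -10, 6.5], 28, 4], [[0, -13, 9], 37, 4], [[0, -16.5, 11], 46, 4], [[0, -20, 13.5], 55, 4], [[0, -23, 15.5], 64, 4], [[0, -26, 17.5], 73, 4], [[0, -29, 19.5], 82, 4], [[0, -31.1, 20.7], 89.4, 4]])

```text
t: 32.2
position: [652.5, -23.6, 172.3]
tool_rot: [[-0.006, 0.999, -0.054], [-0.002, -0.054, -0.999], [-1.0, -0.006, 0.002]]
wrist_force: [-0.5, 0.4, 1.0]
width: 40.4
```

```bash
python3 - <<'E'
from h import *
snap('wrist');snap('wrist');snap('wrist');s=manip.sense(); im=snap('wrist','w18')
delta(list(st(82,1))+[71],-2.8)
r=manip.spot_point('wrist','guard_handle')
if r: p=onz('wrist',r[0]['pixel'],85,s); print(r[0],p,inst(p))
E
```

```text
pos [651.57 -21.92 172.5 ] th -2.68 t 32.4 w 40.0 F [-0.54  0.98 -1.16]
delta cm [10.15  0.15 -0.05] turn 0.12
{'pixel': [181.8, 223.9], 'score': 0.59} [568.38  -3.23  85.  ] [-2.87 15.25]
```

View pics/w18.png

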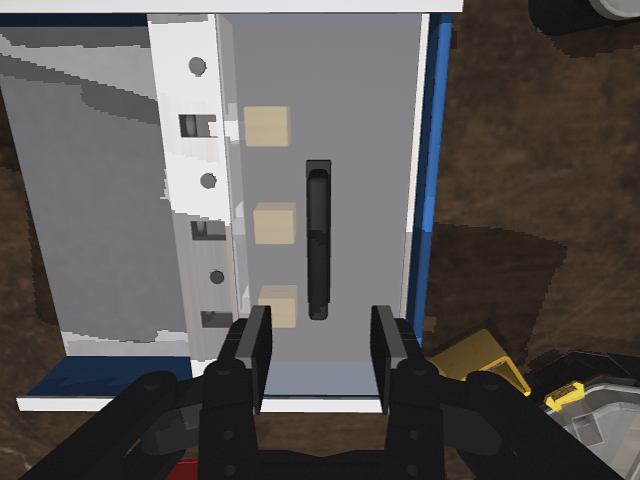

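The three inserts lie free at (267,126), (274,223) and (278,306), and the roof slots are empty. The network put the guard handle at (182,224), which is wrong; the picture shows it at (318,240). I grip the rib there and open the guard.

>>> play_rows(deltas=[[[2.5, 0.1, 0], 0, 4], [[5, 0.1, 0], 0, 4], [[7.5, 0.1, 0], 0, 4], [[9.5, 0.1, 0], 0, 4], [[10.1, 0.1, 0], 0, 4], [[10.1, 0.1, 0], 0, 4], [[10.1, 0.1, 0], 0, 0.5], [[10.1, 0.1, 0], 0, 0.5], [[10.1, 0.1, 0], 0, 0.5], [[10.1, 0.1, 0], 0, 0.5]])

```text
t: 33.7
position: [652.3, -21.4, 73.1]
tool_rot: [[-0.005, 0.999, -0.046], [-0.001, -0.046, -0.999], [-1.0, -0.005, 0.001]]
wrist_force: [-1.5, 1.9, 6.0]
width: 11.3
```

>>> play_rows(deltas=[[[0, -1.2, 0], 0, 0.5], [[0, -2.6, 0], 0, 0.5], [[0, -4, 0], 0, 0.5], [[0, -5.4, 0], 0, 0.5], [[0, -6.8, 0], 0, 0.5], [[0, -8.2, 0], 0, 0.5], [[0, -9.6, 0], 0, 0.5], [[0, -11, 0], 0, 0.5], [[0, -12, 0], 0, 0.5], [[0, -12, 0], 0, 0.5]])

```text
t: 34.95
position: [530.0, -15.4, 73.1]
tool_rot: [[-0.009, 0.999, -0.046], [-0.0, -0.046, -0.999], [-1.0, -0.009, 0.001]]
wrist_force: [-2.1, 3.3, -7.4]
width: 10.7
```

>>> play_rows(deltas=[[[0, -0.3, 0], 0, 0.5], [[0, -0.6, 0], 0, 0.5], [[0, -0.9, 0], 0, 0.5], [[0, -0.9, 0], 0, 0.5]])

```text
t: 35.45
position: [528.5, -15.4, 73.3]
tool_rot: [[0.006, 0.999, -0.047], [-0.001, -0.047, -0.999], [-1.0, 0.006, 0.001]]
wrist_force: [25.6, 5.4, -29.1]
width: 10.8
```

>>> play_rows(deltas=[[[0, 0.7, 0], 0, 0.5], [[0, 0.7, 0], 0, 4], [[0, 0.7, 0], 0, 4], [[0, 0.7, 0], 0, 4], [[0, 0.7, 0], 0, 4]])

```text
t: 36.08
position: [535.5, -15.9, 73.8]
tool_rot: [[0.006, 0.999, -0.047], [-0.001, -0.047, -0.999], [-1.0, 0.006, 0.001]]
wrist_force: [-1.2, 0.8, -0.6]
width: 40.0
```

>>> play_rows(deltas=[[[-3, 0, 0], 0, 5], [[-8, 2, 0], 0, 5], [[-12, 5, 0], 0, 5], [[-14, 8, 0], 0, 5], [[-14, 11, 0], 0, 5], [[-14, 11, 0], 0, 5]])

```text
t: 36.83
position: [645.6, -21.3, 214.2]
tool_rot: [[0.007, 0.999, -0.047], [-0.001, -0.047, -0.999], [-1.0, 0.007, 0.001]]
wrist_force: [-0.5, 0.3, -0.4]
width: 50.2
```

```bash
python3 - <<'E'
from h import *
snap('wrist');snap('wrist');snap('wrist');s=manip.sense(); im=snap('wrist','w19'); im2=snap('top'); crop(im2,250,120,490,290,3.3,'t19c')
delta(list(st(43,70))+[150],87.2)
for q,z in(('insert0_center',28),('tray',0)):
  for c in('wrist','top'):
    r=manip.spot_point(c,q); print(q,c,[(round(a['score'],2),np.array(a['pixel']),inst(onz(c,a['pixel'],z,s)),onz(c,a['pixel'],z,s)) for a in r[:4]])
E
```

```text
pos [643.36 -20.85 214.23] th -2.72 t 37.08 w 50.0 F [-0.12  0.99 -0.46]
delta cm [ 6.4  -3.01 -6.88] turn -89.92
insert0_center wrist [(0.92, array([290.1, 285.1]), array([ 45.83, -69.62]), array([612.87, -90.37,  28.  ]))]
insert0_center top [(0.6, array([195.1, 251.6]), array([-121.94,  308.46]), array([463.77, 295.45,  28.  ]))]
tray wrist [(0.7, array([197. , 467.9]), array([ -71.93, -319.84]), array([ 483.03, -334.55,    0.  ]))]
tray top [(0.82, array([453.7, 247.3]), array([ -69.99, -323.91]), array([ 484.77, -338.7 ,    0.  ]))]
```

View pics/w19.png

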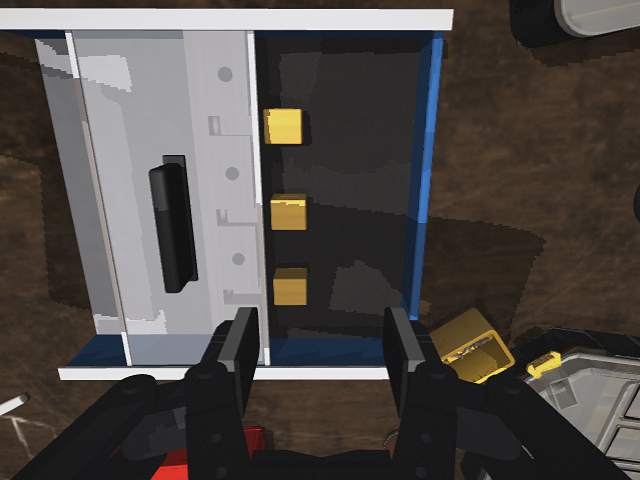

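View pics/t19c.png

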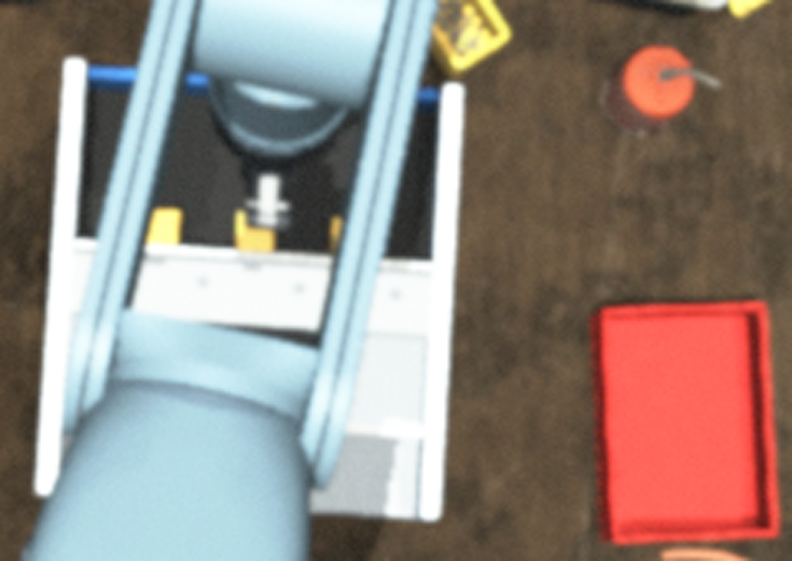

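The tray has been knocked since the start: in the crop its rim now spans (597,302) to (778,543). The guard's edge lines up with the bar's front, and the bay is free.

```bash
python3 - <<'E'
from h import *
c=np.array([(597,306),(768,302),(778,537),(602,543)])/3.3+[250,120]
w=np.array([onz('top',p,45)[:2] for p in c]); print('tray',w,w.mean(0))
delta(list(st(45.7,-69.8))+[110],87.2)
s=manip.sense()
for p in((285,125),(290,211),(291,286)):
    w=onz('wrist',p,41,s); print(inst(w))
E
```

```text
tray [[ 564.86 -272.24]
 [ 569.75 -398.11]
 [ 397.94 -404.5 ]
 [ 391.93 -275.96]] [ 481.12 -337.7 ]
pos [644.02 -20.95 214.66] th -2.72 t 37.27 w 50.2 F [-0.32  0.01 -0.11]
delta cm [10.45 -2.86  7.09] turn -89.92
[47.24 70.44]
[49.43  2.77]
[ 48.68 -64.87]
```

>>> play_rows(deltas=[[[0, -0.5, 1], -9, 5], [[0, -1, 2], -18, 5], [[0, -1.5, 3], -28, 5], [[0, -2, 4], -37, 5], [[0, -2.5, 5], -47, 5], [[1, -2.9, 6], -56, 5], [[3, -2.9, 7], -66, 5], [[5, -2.9, 7], -75, 5], [[7, -2.9, 7], -84, 5], [[9, -2.9, 7.1], -90, 5]])

```text
t: 38.52
position: [612.1, -90.6, 124.1]
tool_rot: [[0.007, 0.044, 0.999], [-0.001, 0.999, -0.044], [-1.0, -0.001, 0.007]]
wrist_force: [0.9, 0.1, 0.5]
width: 50.1
```

```bash
python3 - <<'E'
from h import *
snap('wrist');snap('wrist');s=manip.sense(); im=snap('wrist','w20')
print(inst(s['position']))
delta(list(st(45.7,-69.8))+[20],87.2)
r=manip.spot_point('wrist','insert0_center'); print([(round(a['score'],2),np.array(a['pixel']),inst(onz('wrist',a['pixel'],28,s))) for a in r[:4]])
E
```

```text
[ 43.44 -69.51]
pos [611.38 -90.34 123.67] th 87.16 t 38.67 w 50.2 F [ 0.16 -1.    0.23]
delta cm [10.37 -0.01  0.09] turn -0.04
[]
```

View pics/w20.png

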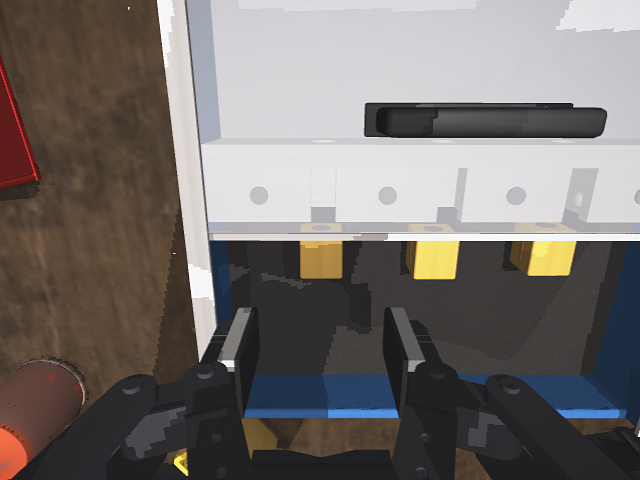

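```bash
python3 - <<'E'
from h import *
s=manip.sense()
for p,z in (((321,278),41),((320,236),60),((437,279),41),((545,275),41)): print(p,inst(onz('wrist',p,z,s)))
E
```

```text
(321, 278) [ 62.81 -70.7 ]
(320, 236) [ 28.96 -71.2 ]
(437, 279) [63.51  1.5 ]
(545, 275) [60.82 68.14]
```

```bash
python3 - <<'E'
from h import *
print(inst([528.5,-15.4]),inst([652.3,-21.4]))
s=manip.sense()
for p,z in (((490,107),98),((490,136),98),((370,137),60),((320,236),60),((320,240),56),((320,222),52)): print(p,z,inst(onz('wrist',p,z,s)))
s=dict(s); s['position']=np.array([643.4,-20.85,214.2]); a=np.radians(-2.72); s['tool_rot']=np.array([[0,np.cos(a),np.sin(a)],[0,np.sin(a),-np.cos(a)],[-1,0,0]])
for p,z in (((160,165),98),((180,290),98),((250,35),60),((268,362),60)): print('w19',p,z,inst(onz('wrist',p,z,s)))
E
```

```text
[-42.11   1.14] [81.84  1.2 ]
(490, 107) 98 [-38.21  -2.68]
(490, 136) 98 [-26.93  -1.1 ]
(370, 137) 60 [-23.65 -45.88]
(320, 236) 60 [ 28.96 -71.2 ]
(320, 240) 56 [ 32.66 -71.22]
(320, 222) 52 [ 23.32 -71.21]
w19 (160, 165) 98 [-31.92  49.18]
w19 (180, 290) 98 [-29.16 -39.87]
w19 (250, 35) 60 [ 24.37 130.31]
w19 (268, 362) 60 [  25.6  -128.21]
```

My release moved the guard back about 7 mm: the rib measures about −35 mm, where fully open is −42 mm. I'll push it fully open with closed fingers before touching an insert.

>>> play_rows(deltas=[[[0, 2, -1], 0, 3], [[0, 5, -3], 0, 1], [[0, 7, -4.3], 0, 0], [[0, 7, -4.3], 0, 0], [[2, 7, -4.3], 0, 0], [[4, 7, -4.3], 0, 0], [[4.8, 7, -4.3], 0, 0], [[4.8, 7, -5], 0, 0], [[4.8, 7, -5.5], 0, 0], [[4.8, 7, -5.8], 0, 0]])

```text
t: 39.98
position: [558.0, -17.9, 77.1]
tool_rot: [[0.007, 0.05, 0.999], [-0.001, 0.999, -0.05], [-1.0, -0.001, 0.007]]
wrist_force: [-1.0, -0.6, 0.0]
width: -0.5
```

```bash
python3 - <<'E'
from h import *
snap('wrist');s=manip.sense(); im=snap('wrist','w21')
print(inst(s['position']),s['wrist_force'],s['position'])
E
```

```text
[-12.83   0.11] [-0.18  0.55 -0.54] [557.69 -17.86  77.03]
```

View pics/w21.png

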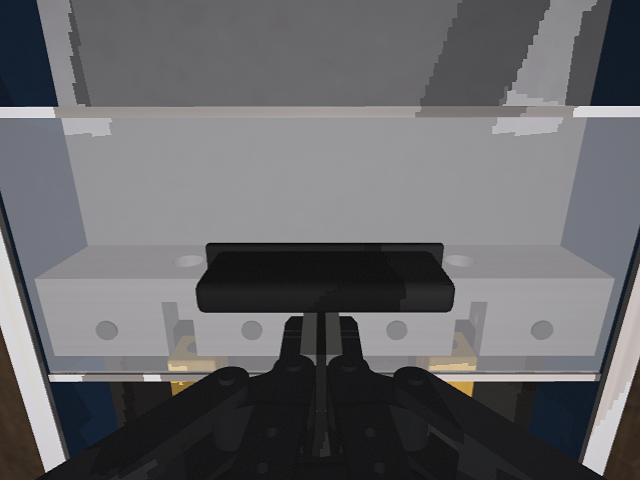

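>>> play_rows(deltas=[[[0, 0, -0.3], 0, 0], [[0, 0, -0.6], 0, 0], [[0, 0, -0.8], 0, 0], [[0, 0, -1.0], 0, 0], [[0, 0, -1.2], 0, 0], [[0, 0, -1.2], 0, 0]])

```text
t: 40.83
position: [546.0, -17.3, 77.0]
tool_rot: [[0.007, 0.05, 0.999], [-0.001, 0.999, -0.05], [-1.0, -0.001, 0.007]]
wrist_force: [1.2, 0.1, 1.3]
width: -0.4
```

>>> play_rows(deltas=[[[0, 0, -0.2], 0, 0], [[0, 0, -0.4], 0, 0], [[0, 0, -0.4], 0, 0]])

```text
t: 41.2
position: [545.6, -17.3, 77.3]
tool_rot: [[0.015, 0.051, 0.999], [-0.002, 0.999, -0.051], [-1.0, -0.001, 0.015]]
wrist_force: [13.4, 1.4, -7.6]
width: -0.1
```

>>> play_rows(deltas=[[[0, 0, -0.2], 0, 0], [[0, 0, -0.4], 0, 0], [[0, 0, -0.4], 0, 0]])

```text
t: 41.58
position: [545.7, -17.4, 77.5]
tool_rot: [[0.023, 0.051, 0.998], [-0.002, 0.999, -0.051], [-1.0, -0.001, 0.023]]
wrist_force: [15.1, 0.7, -9.3]
width: -0.1
```

>>> play_rows(deltas=[[[0, 0, 0.6], 0, 0], [[0, 0, 2], 0, 0], [[-2, 0, 4], 0, 2], [[-4, -3, 6.5], 0, 4], [[-4.5, -6, 7.3], 0, 5], [[-4.5, -7, 7.3], 0, 5], [[-4.5, -7, 7.3], 0, 5]])

```text
t: 42.45
position: [613.1, -91.0, 123.3]
tool_rot: [[0.021, 0.053, 0.998], [-0.001, 0.999, -0.053], [-1.0, -0.0, 0.021]]
wrist_force: [-0.1, 0.1, 0.0]
width: 49.8
```

```bash
python3 - <<'E'
from h import *
snap('wrist');snap('wrist');s=manip.sense(); im=snap('wrist','w22')
print(inst(s['position']),s['tool_rot'])
delta(list(st(46.5,-70))+[20],87.2)
for p,z in (((490,107),98),((490,136),98)): print(p,z,inst(onz('wrist',p,z,s)))
E
```

```text
[ 45.98 -69.13] [[ 0.02  0.05  1.  ]
 [-0.    1.   -0.05]
 [-1.    0.    0.02]]
pos [613.18 -89.75 123.62] th 87.09 t 42.6 w 50.0 F [-0.37  0.04 -0.16]
delta cm [10.36 -0.1  -0.18] turn -0.11
(490, 107) 98 [-36.94  -2.84]
(490, 136) 98 [-25.81  -1.23]
```

View pics/w22.png

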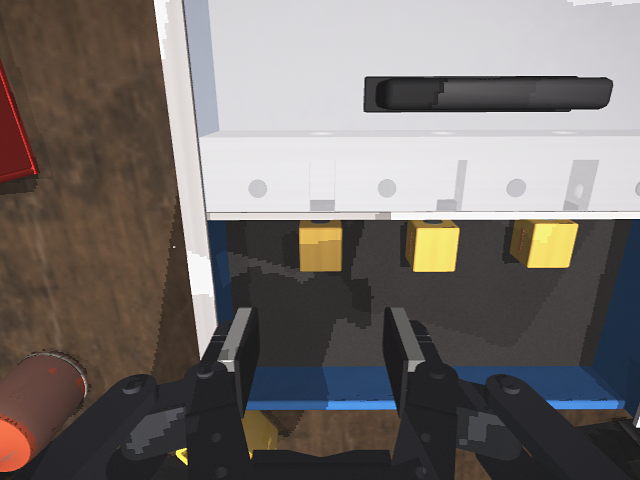

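>>> play_rows(deltas=[[[3, -0.1, 0], 0, 5], [[6, -0.1, -0.1], 0, 5], [[8.5, -0.1, -0.1], 0, 5], [[9.8, -0.1, -0.2], 0, 5], [[10.3, -0.1, -0.2], 0, 5], [[10.3, -0.1, -0.2], 0, 5], [[10.3, -0.1, -0.2], 0, 2], [[10.3, -0.1, -0.2], 0, 2], [[10.3, -0.1, -0.2], 0, 2], [[10.3, -0.1, -0.2], 0, 2]])

```text
t: 43.85
position: [614.3, -91.1, 21.9]
tool_rot: [[0.024, 0.051, 0.998], [-0.002, 0.999, -0.051], [-1.0, -0.001, 0.024]]
wrist_force: [-0.1, -0.1, 6.0]
width: 24.5
```

```bash
python3 - <<'E'
from h import *
s=manip.sense(); im=snap('wrist','w23')
delta([481,-338,150],87.2)
E
```

```text
pos [614.28 -91.12  21.87] th 87.09 t 43.9 w 24.9 F [-0.8  -0.44  6.7 ]
delta cm [-13.08 -25.34 -11.75] turn -0.11
```

View pics/w23.png

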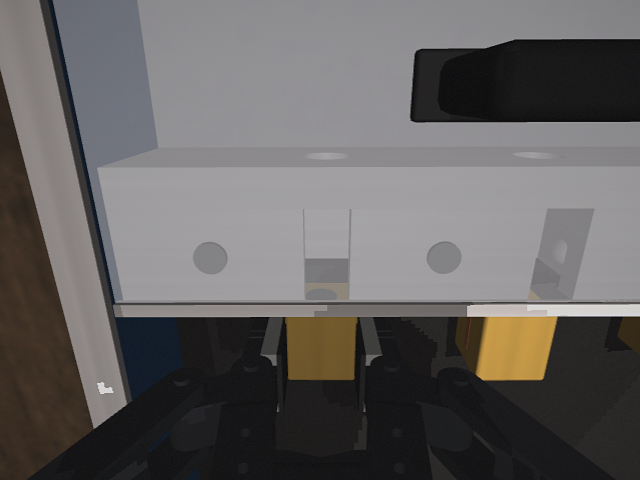

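>>> play_rows(deltas=[[[-2, 0, 0], 0, 2], [[-6, 0, 0], 0, 2], [[-10, -1, 0], 0, 2], [[-13, -5, -1], 0, 2], [[-13, -10, -2.5], 0, 2], [[-13, -15, -4], 0, 2], [[-13, -20, -6], 0, 2], [[-13, -23, -7], 0, 2], [[-13, -25, -7], 0, 2], [[-13, -25, -7], 0, 2]])

```text
t: 45.15
position: [528.7, -338.0, 150.1]
tool_rot: [[0.024, 0.053, 0.998], [-0.002, 0.999, -0.052], [-1.0, -0.001, 0.024]]
wrist_force: [0.4, -0.2, -1.6]
width: 25.0
```

```bash
python3 - <<'E'
from h import *
snap('wrist');snap('wrist');s=manip.sense(); im=snap('wrist','w24');im2=snap('top');crop(im2,400,180,500,300,5,'t24c')
delta([531,-336.5,20],87.2)
E
```

```text
pos [ 529.09 -335.44  150.19] th 87.18 t 45.35 w 24.6 F [-0.24 -0.45 -1.79]
delta cm [13.02 -0.1  -0.11] turn -0.02
```

View pics/w24.png

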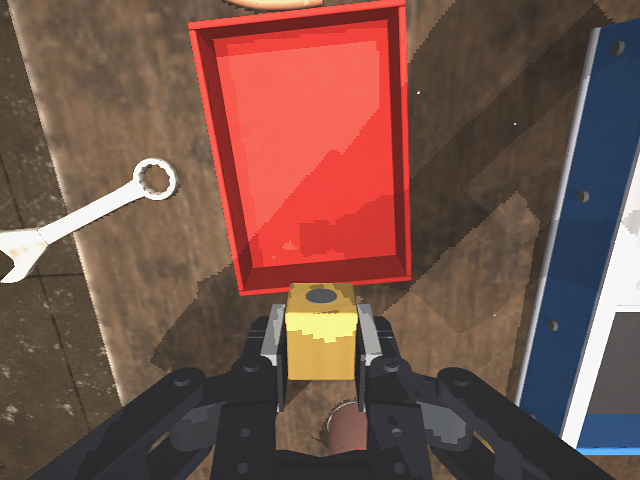

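```bash
python3 - <<'E'
from h import *
s=manip.sense()
w=np.array([onz('wrist',p,45,s)[:2] for p in((193,23),(405,4),(411,278),(240,294))]); print(w,w.mean(0))
im2=manip.get_image('top')
r=manip.trace('top','tray'); m=r[0]['mask']; print(r[0]['score'],r[0]['extent'])
E
```

```text
[[ 401.17 -400.11]
 [ 397.8  -284.37]
 [ 561.46 -276.28]
 [ 567.94 -394.34]] [ 482.09 -338.77]
0.58 [429.0, 212.1, 483.9, 272.1]
```

View pics/t24c.png

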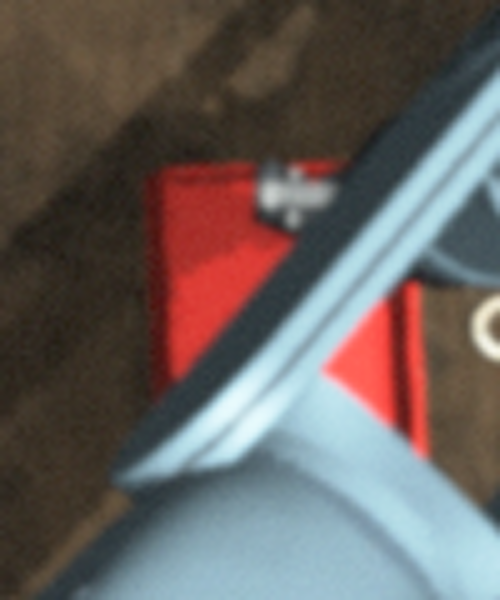

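>>> play_rows(deltas=[[[4, -0.2, -0.4], 0, 2], [[8, -0.2, -0.4], 0, 2], [[11, -0.2, -0.4], 0, 2], [[13, -0.2, -0.4], 0, 2], [[13.7, -0.2, -0.4], 0, 2], [[13.7, -0.2, -0.4], 0, 2], [[13.7, -0.2, -0.4], 0, 4], [[13.7, -0.2, -0.4], 0, 4], [[13.7, -0.2, -0.4], 0, 4]])

```text
t: 46.58
position: [528.6, -338.0, 14.2]
tool_rot: [[0.025, 0.049, 0.998], [-0.003, 0.999, -0.049], [-1.0, -0.001, 0.025]]
wrist_force: [0.2, -0.3, 0.2]
width: 39.8
```

>>> play_rows(deltas=[[[-3, 0, 0], 0, 4], [[-7, 0, 0], 0, 4], [[-11, 0, 0], 0, 4], [[-14, 0, 0], 0, 5], [[-14, 0, 0], 0, 5]])

```text
t: 47.2
position: [526.5, -339.0, 157.6]
tool_rot: [[0.03, 0.049, 0.998], [-0.007, 0.999, -0.049], [-1.0, -0.006, 0.03]]
wrist_force: [-0.5, -0.3, 0.0]
width: 49.9
```

```bash
python3 - <<'E'
from h import *
snap('wrist');s=manip.sense(); im=snap('wrist','w25');print(s['tool_rot'])
delta(list(st(46,0))+[130],87.2)
E
```

```text
[[ 0.03  0.05  1.  ]
 [-0.    1.   -0.05]
 [-1.   -0.    0.03]]
pos [ 524.93 -337.51  153.89] th 87.18 t 47.3 w 49.9 F [-0.61  0.11 -0.09]
delta cm [ 2.53 32.08  7.52] turn -0.02
```

View pics/w25.png

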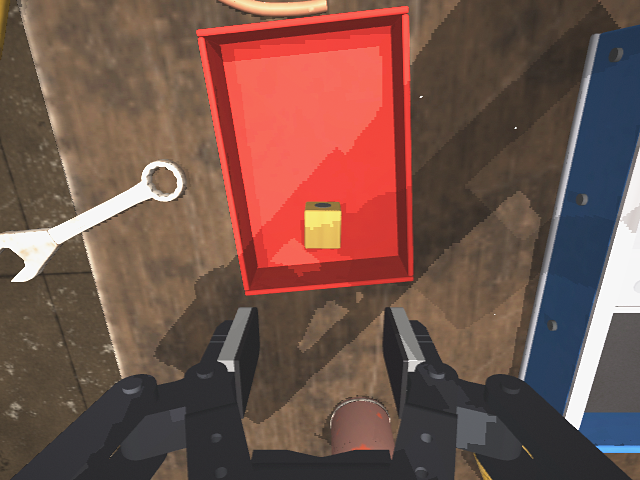

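>>> play_rows(deltas=[[[0, 4, 1], 0, 5], [[0, 9, 2], 0, 5], [[0, 14, 3.2], 0, 5], [[0, 19, 4.4], 0, 5], [[0, 24, 5.6], 0, 5], [[0, 28, 6.6], 0, 5], [[0, 31, 7.5], 0, 5], [[0, 32.1, 7.5], 0, 5], [[0, 32.1, 7.5], 0, 5], [[0, 32.1, 7.5], 0, 5]])

```text
t: 48.55
position: [615.1, -21.7, 154.8]
tool_rot: [[0.024, 0.05, 0.998], [-0.003, 0.999, -0.05], [-1.0, -0.002, 0.024]]
wrist_force: [-0.0, -0.3, -0.5]
width: 50.0
```

```bash
python3 - <<'E'
from h import *
snap('wrist');snap('wrist');s=manip.sense(); im=snap('wrist','w26');print(s['tool_rot'])
delta(list(st(46.5,0))+[20.5],87.2)
E
```

```text
[[ 0.02  0.05  1.  ]
 [-0.    1.   -0.05]
 [-1.   -0.    0.02]]
pos [615.42 -21.83 155.3 ] th 87.09 t 48.7 w 50.3 F [ 0.    0.07 -1.13]
delta cm [13.48  0.12 -0.19] turn -0.11
```

View pics/w26.png

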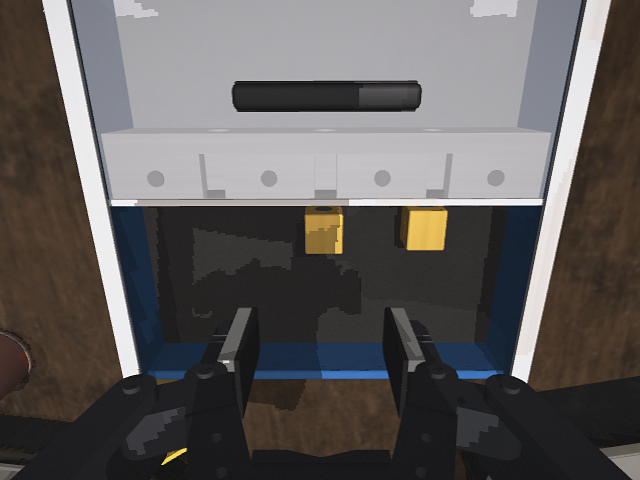

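>>> play_rows(deltas=[[[4, 0.1, -0.1], 0, 5], [[8, 0.1, -0.1], 0, 5], [[11, 0.1, -0.2], 0, 5], [[12.8, 0.1, -0.2], 0, 5], [[13.4, 0.1, -0.2], 0, 5], [[13.4, 0.1, -0.2], 0, 5], [[13.4, 0.1, -0.2], 0, 2], [[13.4, 0.1, -0.2], 0, 2], [[13.4, 0.1, -0.2], 0, 2], [[13.4, 0.1, -0.2], 0, 2]])

```text
t: 49.95
position: [618.0, -21.3, 22.8]
tool_rot: [[0.028, 0.051, 0.998], [-0.003, 0.999, -0.051], [-1.0, -0.002, 0.028]]
wrist_force: [-0.1, 0.7, 6.9]
width: 24.7
```

```bash
python3 - <<'E'
from h import *
s=manip.sense(); print(inst(s['position']))
delta([480,-337,150],87.2)
E
```

```text
[47.54 -0.38]
pos [617.96 -21.3   22.84] th 87.09 t 49.95 w 24.7 F [-0.08  0.7   6.93]
delta cm [-12.98 -32.26 -11.82] turn -0.11
```

>>> play_rows(deltas=[[[-2, 0, 0], 0, 2], [[-7, 0, 0], 0, 2], [[-12, -2, -0.5], 0, 2], [[-13, -7, -2], 0, 2], [[-13, -12, -4], 0, 2], [[-13, -17, -6], 0, 2], [[-13, -22, -8], 0, 2], [[-13, -27, -10], 0, 2], [[-13, -31, -11.5], 0, 2], [[-13, -32.3, -11.8], 0, 2]])

```text
t: 51.2
position: [478.8, -339.7, 150.1]
tool_rot: [[0.027, 0.054, 0.998], [-0.004, 0.999, -0.054], [-1.0, -0.002, 0.027]]
wrist_force: [-0.2, 1.5, -0.8]
width: 24.8
```

```bash
python3 - <<'E'
from h import *
snap('wrist');snap('wrist');snap('wrist');s=manip.sense(); im=snap('wrist','w27');print(s['tool_rot'])
delta([479,-338,13],87.2)
E
```

```text
[[ 0.03  0.05  1.  ]
 [-0.    1.   -0.05]
 [-1.   -0.    0.03]]
pos [ 480.39 -336.39  150.01] th 87.10 t 51.4 w 24.5 F [ 0.89  0.79 -2.67]
delta cm [13.69 -0.15 -0.51] turn -0.1
```

View pics/w27.png

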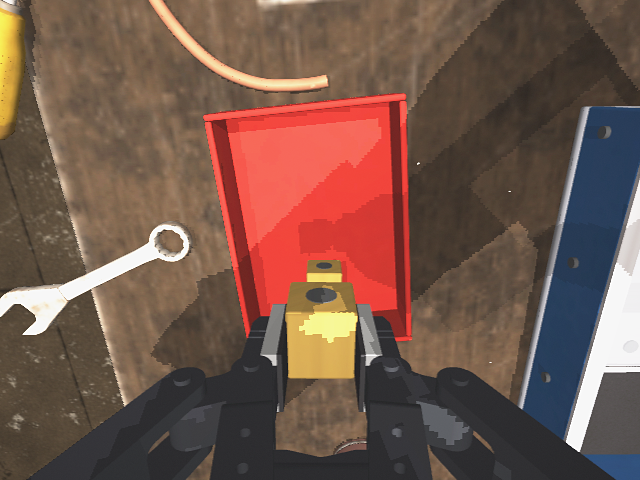

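```bash
python3 - <<'E'
from h import *
s=manip.sense()
for p in((324,262),(324,281)): print(onz('wrist',p,30,s))
w=np.array([onz('wrist',p,45,s)[:2] for p in((206,117),(405,96))]); print(w)
E
```

```text
[ 504.85 -336.36   30.  ]
[ 519.85 -337.08   30.  ]
[[ 401.96 -401.21]
 [ 396.25 -284.31]]
```

>>> play_rows(deltas=[[[4, -0.1, -0.8], 0, 2], [[8, -0.1, -0.9], 0, 2], [[11, -0.1, -0.9], 0, 2], [[13, -0.1, -0.9], 0, 2], [[13.6, -0.1, -0.9], 0, 2], [[13.6, -0.1, -0.9], 0, 2], [[13.6, -0.1, -0.9], 0, 4], [[13.6, -0.1, -0.9], 0, 4], [[13.6, -0.1, -0.9], 0, 4]])

```text
t: 52.52
position: [475.4, -337.7, 14.5]
tool_rot: [[0.028, 0.051, 0.998], [-0.003, 0.999, -0.051], [-1.0, -0.002, 0.028]]
wrist_force: [-0.7, -0.8, -0.6]
width: 39.9
```

>>> play_rows(deltas=[[[-3, 0, 0], 0, 4], [[-7, 0, 0], 0, 4], [[-11, 0, 0], 0, 4], [[-14, 0, 0], 0, 5], [[-14, 0, 0], 0, 5]])

```text
t: 53.15
position: [472.6, -338.7, 157.7]
tool_rot: [[0.033, 0.051, 0.998], [-0.008, 0.999, -0.051], [-0.999, -0.006, 0.033]]
wrist_force: [0.3, -0.2, -0.6]
width: 50.1
```

```bash
python3 - <<'E'
from h import *
snap('wrist');snap('wrist');s=manip.sense(); im=snap('wrist','w28');print(s['tool_rot'])
delta(list(st(44.5,70))+[150],87.2)
E
```

```text
[[ 0.03  0.05  1.  ]
 [-0.    1.   -0.05]
 [-1.   -0.    0.03]]
pos [ 470.83 -336.69  153.52] th 87.09 t 53.3 w 49.8 F [ 0.53 -0.24 -0.08]
delta cm [ 0.67 39.28 12.76] turn -0.11
```

View pics/w28.png

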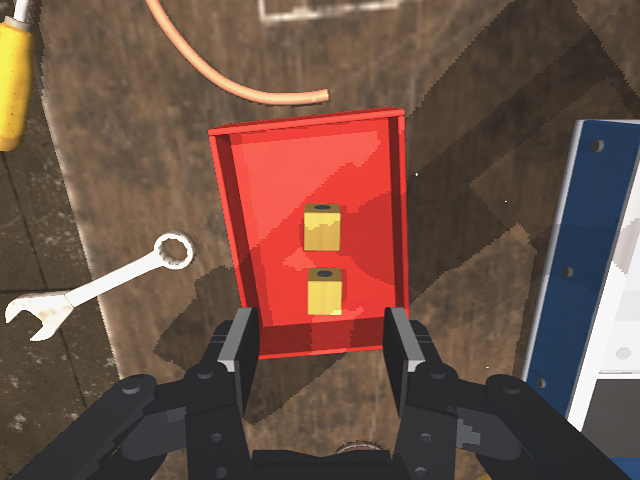

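Two inserts are in the tray at (322,228) and (325,292). Now the third.

>>> play_rows(deltas=[[[0, 4, 1], 0, 5], [[0, 9.5, 3], 0, 5], [[0, 15, 5], 0, 5], [[0, 20.5, 7], 0, 5], [[0, 26, 9], 0, 5], [[0, 31, 10.5], 0, 5], [[0, 35, 12], 0, 5], [[0, 38, 12.7], 0, 5], [[0, 39.3, 12.7], 0, 5], [[0, 39.3, 12.7], 0, 5]])

```text
t: 54.55
position: [616.7, 49.7, 155.5]
tool_rot: [[0.025, 0.05, 0.998], [-0.002, 0.999, -0.05], [-1.0, -0.001, 0.025]]
wrist_force: [0.3, 0.4, 0.5]
width: 50.0
```

```bash
python3 - <<'E'
from h import *
snap('wrist');snap('wrist');s=manip.sense(); im=snap('wrist','w29');print(s['tool_rot'])
delta(list(st(45,70))+[20.5],87.2)
E
```

```text
[[ 0.03  0.05  1.  ]
 [-0.    1.   -0.05]
 [-1.   -0.    0.03]]
pos [617.22  48.03 156.41] th 87.02 t 54.7 w 49.5 F [ 0.01 -0.06  0.05]
delta cm [13.59  0.13 -0.2 ] turn -0.18
```

View pics/w29.png

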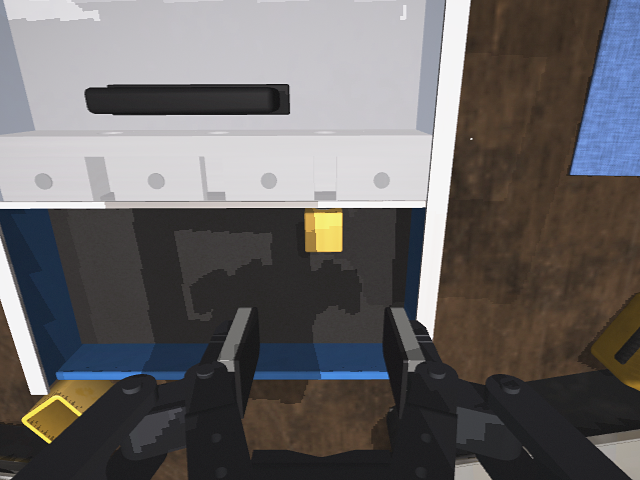

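>>> play_rows(deltas=[[[4, 0.1, -0.1], 0, 5], [[8, 0.1, -0.1], 0, 5], [[11, 0.1, -0.2], 0, 5], [[12.9, 0.1, -0.2], 0, 5], [[13.5, 0.1, -0.2], 0, 5], [[13.5, 0.1, -0.2], 0, 5], [[13.5, 0.1, -0.2], 0, 2], [[13.5, 0.1, -0.2], 0, 2], [[13.5, 0.1, -0.2], 0, 2], [[13.5, 0.1, -0.2], 0, 2]])

```text
t: 55.95
position: [619.9, 48.6, 22.9]
tool_rot: [[0.029, 0.052, 0.998], [-0.003, 0.999, -0.052], [-1.0, -0.002, 0.029]]
wrist_force: [0.4, -1.4, 5.5]
width: 24.9
```

```bash
python3 - <<'E'
from h import *
s=manip.sense(); print(inst(s['position']))
delta([431,-339,150],87.2)
E
```

```text
[46.08 69.53]
pos [619.93  48.6   22.87] th 87.03 t 55.95 w 24.9 F [ 0.44 -1.45  5.46]
delta cm [-13.14 -39.71 -16.48] turn -0.17
```

>>> play_rows(deltas=[[[-3, 0, 0], 0, 2], [[-8, 0, 0], 0, 2], [[-13, -2, 0], 0, 2], [[-13, -7, -2], 0, 2], [[-13, -12, -4], 0, 2], [[-13, -17, -6], 0, 2], [[-13, -22, -8.5], 0, 2], [[-13, -27, -11], 0, 2], [[-13, -32, -13.5], 0, 2], [[-13, -37, -15.5], 0, 2]])

```text
t: 57.2
position: [440.9, -313.5, 148.8]
tool_rot: [[0.029, 0.052, 0.998], [-0.003, 0.999, -0.052], [-1.0, -0.001, 0.029]]
wrist_force: [0.4, -0.2, -1.5]
width: 24.7
```

```bash
python3 - <<'E'
from h import *
snap('wrist');snap('wrist');snap('wrist');s=manip.sense(); im=snap('wrist','w30');print(s['tool_rot'])
delta([431,-339,13],87.2)
E
```

```text
[[ 0.03  0.06  1.  ]
 [-0.    1.   -0.06]
 [-1.   -0.    0.03]]
pos [ 441.48 -313.06  148.61] th 86.87 t 57.4 w 24.3 F [-0.48 -0.37 -0.93]
delta cm [13.53 -2.64 -1.3 ] turn -0.33
```

View pics/w30.png

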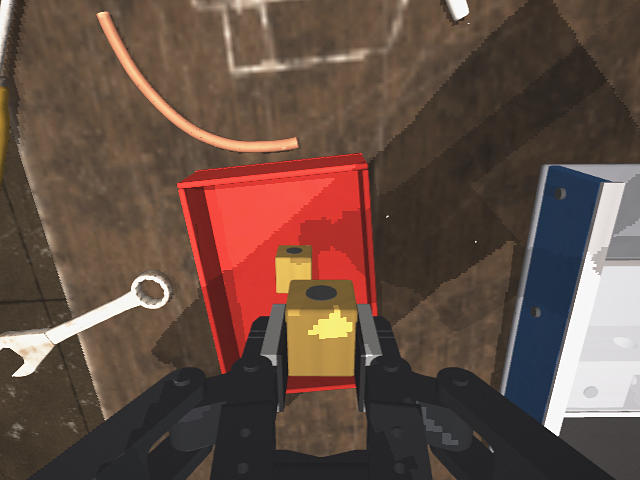

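>>> play_rows(deltas=[[[0, -2.6, -1.0], 0, 2], [[4, -2.6, -1.2], 0, 2], [[8, -2.6, -1.2], 0, 2], [[11, -2.6, -1.3], 0, 2], [[13, -2.6, -1.3], 0, 2], [[13.5, -2.6, -1.3], 0, 2], [[13.5, -2.6, -1.3], 0, 2], [[13.5, -2.6, -1.3], 0, 4], [[13.5, -2.6, -1.3], 0, 4], [[13.5, -2.6, -1.3], 0, 4]])

```text
t: 58.65
position: [431.3, -339.0, 14.0]
tool_rot: [[0.03, 0.055, 0.998], [-0.003, 0.999, -0.055], [-1.0, -0.002, 0.03]]
wrist_force: [0.2, 0.3, -0.7]
width: 40.1
```

>>> play_rows(deltas=[[[-3, 0, 0], 0, 4], [[-7, 0, 0], 0, 4], [[-11, 0, 0], 0, 4], [[-14, 0, 0], 0, 5], [[-14, 0, 0], 0, 5], [[-14, 0, 0], 0, 5]])

```text
t: 59.4
position: [426.7, -338.2, 153.3]
tool_rot: [[0.029, 0.055, 0.998], [-0.003, 0.998, -0.055], [-1.0, -0.001, 0.029]]
wrist_force: [-0.1, 0.2, -0.5]
width: 49.7
```

```bash
python3 - <<'E'
from h import *
snap('wrist');snap('wrist');s=manip.sense(); im=snap('wrist','w31');print(s['tool_rot'])
delta(list(st(-42,1))+[170],-2.8)
delta(list(st(-80,1))+[170],87.2)
E
```

```text
[[ 0.03  0.05  1.  ]
 [-0.    1.   -0.05]
 [-1.    0.    0.03]]
pos [ 426.49 -337.92  152.5 ] th 86.86 t 59.55 w 50.1 F [-0.45 -0.36  0.66]
delta cm [-1.5  32.75  8.47] turn 89.66
pos [ 426.49 -337.92  152.5 ] th 86.86 t 59.55 w 50.1 F [-0.45 -0.36  0.66]
delta cm [-1.61 32.73  4.68] turn -0.34
```

View pics/w31.png

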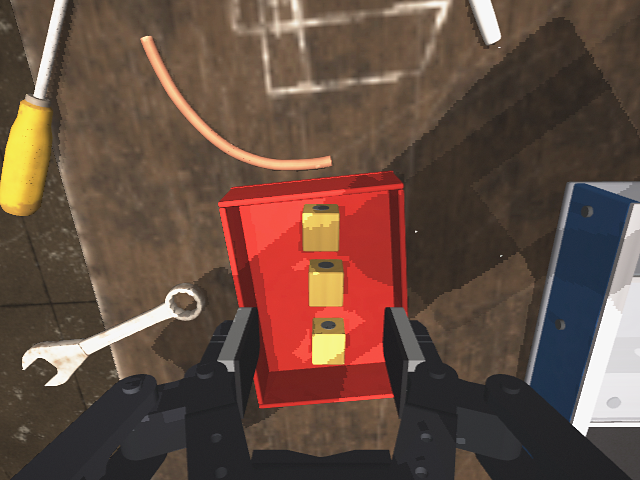

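>>> play_rows(deltas=[[[0, 4, 0.5], 0, 4], [[0, 9, 1], 0, 3], [[0, 14, 2], 0, 2], [[0, 19, 3], 0, 1], [[0, 24, 4], 0, 0], [[0, 28, 4.5], 0, 0], [[0, 31, 4.7], 0, 0], [[0, 32.7, 4.7], 0, 0], [[0, 32.7, 4.7], 0, 0], [[0, 32.7, 4.7], 0, 0]])

```text
t: 60.8
position: [491.3, -14.8, 153.7]
tool_rot: [[0.028, 0.055, 0.998], [-0.002, 0.998, -0.055], [-1.0, -0.0, 0.028]]
wrist_force: [0.1, 0.1, 0.1]
width: 0.2
```

```bash
python3 - <<'E'
from h import *
snap('wrist');snap('wrist');s=manip.sense(); im=snap('wrist','w32');print(s['tool_rot'],inst(s['position']))
delta(list(st(-80,1))+[77],87.2)
E
```

```text
[[ 0.03  0.06  1.  ]
 [-0.    1.   -0.06]
 [-1.    0.    0.03]] [-79.22  -0.33]
pos [491.35 -15.02 153.89] th 86.77 t 60.95 w -0.1 F [ 0.39  0.03 -0.17]
delta cm [ 7.68  0.13 -0.29] turn -0.43
```

View pics/w32.png

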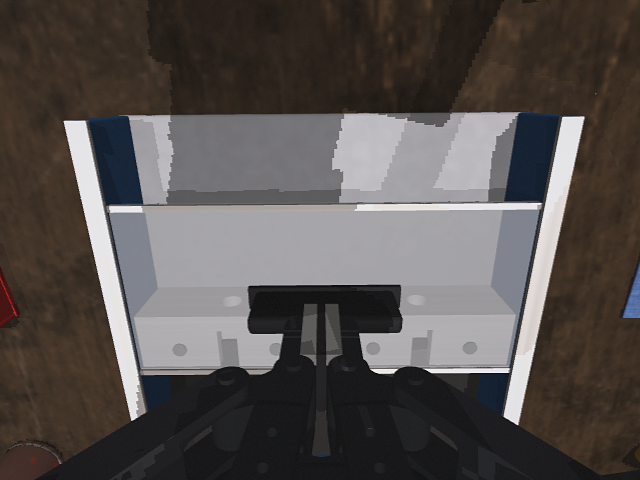

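>>> play_rows(deltas=[[[3, 0.1, -0.2], -0.4, 0], [[6, 0.1, -0.2], -0.4, 0], [[7.6, 0.1, -0.2], -0.4, 0], [[7.6, 0.1, -0.2], -0.4, 0], [[7.6, 0.1, 1], -0.4, 0], [[7.6, 0.1, 2], -0.4, 0], [[7.6, 0.1, 2], -0.4, 0]])

```text
t: 61.82
position: [515.1, -15.6, 79.2]
tool_rot: [[0.03, 0.049, 0.998], [-0.002, 0.999, -0.049], [-1.0, -0.001, 0.03]]
wrist_force: [0.7, -0.6, 0.1]
width: 0.1
```

```bash
python3 - <<'E'
from h import *
s=manip.sense(); print(inst(s['position']),s['wrist_force'])
delta(list(st(64,1))+[77],87.2)
E
```

```text
[-55.5    0.33] [ 0.68 -0.6   0.08]
pos [515.08 -15.56  79.16] th 87.18 t 61.83 w 0.1 F [ 0.68 -0.6   0.08]
delta cm [ 0.58  0.07 11.94] turn -0.02
```

>>> play_rows(deltas=[[[0, 0, 1], 0, 0], [[0.05, 0, 2.3], 0, 0], [[0.1, 0, 3.6], 0, 0], [[0.15, 0, 4.9], 0, 0], [[0.2, 0, 6.2], 0, 0], [[0.25, 0, 7.5], 0, 0], [[0.3, 0, 8.8], 0, 0], [[0.3, 0, 10], 0, 0], [[0.35, 0, 11], 0, 0], [[0.35, 0, 11.4], 0, 0]])

```text
t: 63.08
position: [629.6, -21.3, 78.9]
tool_rot: [[0.03, 0.049, 0.998], [-0.002, 0.999, -0.049], [-1.0, -0.001, 0.03]]
wrist_force: [-2.3, 1.1, 1.0]
width: -0.0
```

>>> play_rows(deltas=[[[0, 0, 0.2], 0, 0], [[0, 0, 0.4], 0, 0], [[0, 0, 0.6], 0, 0], [[0, 0, 0.6], 0, 0]])

```text
t: 63.58
position: [635.7, -21.7, 79.0]
tool_rot: [[0.03, 0.049, 0.998], [-0.002, 0.999, -0.049], [-1.0, -0.001, 0.03]]
wrist_force: [-3.0, 1.3, -0.9]
width: 0.1
```

>>> play_rows(deltas=[[[0, 0, 0.15], 0, 0], [[0, 0, 0.3], 0, 0], [[0, 0, 0.3], 0, 0]])

```text
t: 63.95
position: [636.7, -21.7, 79.0]
tool_rot: [[0.026, 0.049, 0.998], [-0.002, 0.999, -0.049], [-1.0, -0.001, 0.026]]
wrist_force: [-8.1, 0.2, 3.3]
width: -0.2
```

>>> play_rows(deltas=[[[0, 0, 0.2], 0, 0], [[0, 0, 0.4], 0, 0], [[0, 0, 0.4], 0, 0]])

```text
t: 64.32
position: [636.8, -21.7, 79.0]
tool_rot: [[0.018, 0.048, 0.999], [-0.002, 0.999, -0.048], [-1.0, -0.001, 0.018]]
wrist_force: [-15.1, 1.0, 8.9]
width: -0.1
```

The guard is at the shut stop (15 N, no further travel). I back off, lift and move clear to check everything.

>>> play_rows(deltas=[[[0, 0, -0.6], 0, 0], [[0, 0, -2], 0, 0], [[-4, 0, -3], 0, 0], [[-9, 0, -6], 0, 1], [[-14, 0, -10], 0, 2], [[-17, 0, -15], 0, 3], [[-17, 0, -18], 0, 3], [[-17, 0, -18], 0, 3]])

```text
t: 65.32
position: [453.4, -12.8, 247.2]
tool_rot: [[0.022, 0.049, 0.999], [-0.003, 0.999, -0.049], [-1.0, -0.002, 0.022]]
wrist_force: [0.7, -0.1, 0.4]
width: 30.0
```

>>> play_rows(deltas=[[[0, -4, 0], 0, 3], [[0, -9, 0], 0, 3], [[0, -14, -1], 0, 3], [[0, -19, -2], 0, 3], [[0, -24, -4], 0, 3], [[0, -29, -6], 0, 3], [[0, -34, -9], 0, 3], [[0, -39, -12], 0, 3], [[0, -44, -15], 0, 3], [[0, -44, -15], 0, 3]])

```text
t: 66.58
position: [280.0, -449.7, 244.0]
tool_rot: [[0.021, 0.055, 0.998], [-0.005, 0.999, -0.054], [-1.0, -0.004, 0.022]]
wrist_force: [0.1, 0.3, -0.3]
width: 29.7
```

```bash
python3 - <<'E'
from h import *
snap('top');snap('top');im=snap('top','tF'); im2=snap('scene','sF')
s=manip.sense(); print(s['position'],s['t'],s['wrist_force'])
for c in('top','scene'):
  for q,z in(('drift_mid',14),('drift_tip',14),('mat_top',3),('tape_measure',0),('oil_can',0),('guard_handle',85),('tray',0)):
    if c=='scene': 
        pass
    r=manip.spot_point(c,q); print(c,q,[(round(a['score'],2),np.array(a['pixel']),onz(c,a['pixel'],z)[:2]) for a in r[:2]])
crop(im,140,120,490,300,2.25,'tFc')
crop(im,250,120,400,240,5,'tFd')
E
```

```text
[ 282.87 -444.62  244.45] 66.775 [-0.43  0.95 -0.69]
top drift_mid [(0.95, array([195. , 234.5]), array([506.22, 299.48]))]
top drift_tip [(0.66, array([197.6, 201.1]), array([588.39, 295.33])), (0.62, array([176.3, 380.2]), array([154.78, 334.8 ]))]
top mat_top [(0.65, array([453.5, 248.5]), array([ 481.6 , -337.44])), (0.56, array([194.3, 238.6]), array([496.92, 303.03]))]
top tape_measure [(0.86, array([194.9, 146.6]), array([726.74, 308.29]))]
top oil_can [(0.91, array([445.6, 151.1]), array([ 726.45, -318.78]))]
top guard_handle [(0.72, array([329.3, 172.8]), array([650.62, -24.18]))]
top tray [(0.65, array([453.4, 247.8]), array([ 483.52, -337.95]))]
scene drift_mid [(0.92, array([280.6, 369.9]), array([202.59, 274.63])), (0.87, array([232.4, 279.9]), array([501.35, 296.07]))]
scene drift_tip [(0.64, array([227. , 254.7]), array([595.84, 282.81])), (0.62, array([256.6, 401.1]), array([155.98, 348.2 ]))]
scene mat_top [(0.97, array([230.6, 284.1]), array([498.64, 303.42]))]
scene tape_measure [(0.74, array([206.5, 230.7]), array([729.59, 308.71]))]
scene oil_can []
scene guard_handle [(0.75, array([316.4, 196. ]), array([647.97, -18.21]))]
scene tray [(0.63, array([431. , 221.9]), array([ 480.55, -331.92]))]
```

View pics/tFc.png

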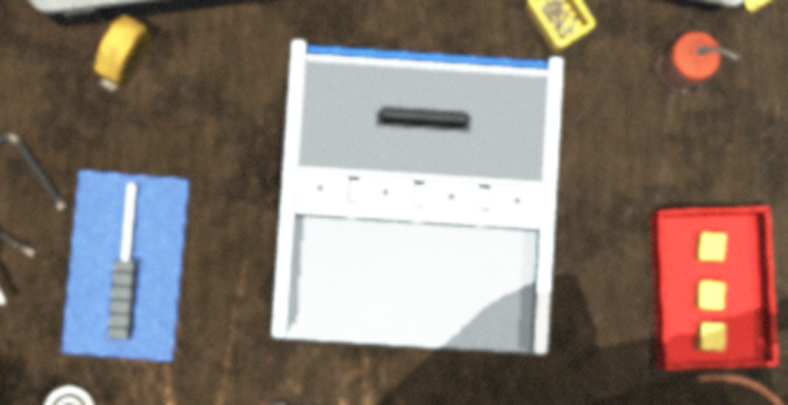

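View pics/sF.png

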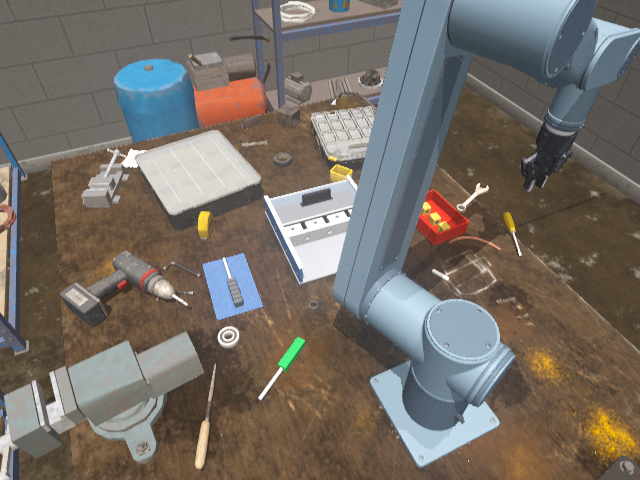

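View pics/tFd.png

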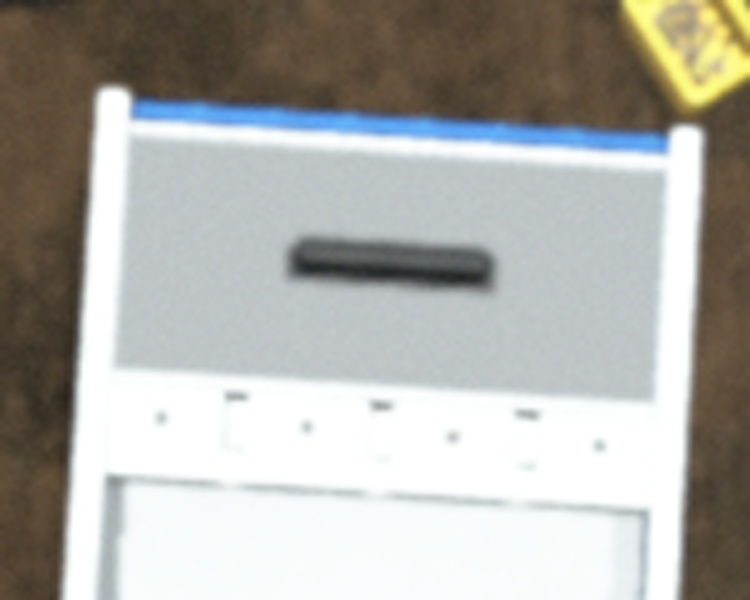

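The final pictures show:
- **Inserts:** all three in the tray, at (713,246), (713,295) and (713,336) in the crop.
- **Drift:** lying flat mid-mat at about (123,262).
- **Guard:** over the bay, with its rib at (423,118).
- **Oil can and tape measure:** both standing where they were.

I hand the job in.

```bash
python3 - <<'E'
from h import *
print(manip.close_job())
E
```

```text
the job is handed in; nothing more can be done
None
```

The job is done and handed in at about 67 s: all three inserts are in the scrap tray, the guard is shut, and the drift is back on its mat. I shut the guard, pushed out the inserts from holes 2, 1 and 0, and put the drift back. Then I opened the guard, moved the inserts to the tray, and shut it again.

**Last checks, from the top and scene cameras with the arm clear:**
- **Inserts:** all three lie in the tray. The tray had been knocked about 5 cm aside during the run, so I measured its place again before placing them.
- **Drift:** it lies flat, its middle within about 1 cm of the mat's centre.
- **Guard:** pushed against its shut stop at 15 N with no further travel.
- **Oil can and tape measure:** both stand where they were. Only the top camera reported the oil can; the network found no oil can in the scene picture.

**What went less than perfectly:**
- **First closing:** as I let go of the rib, the guard slid back about 1.5 to 2 mm, so it was that far short of fully shut while the inserts were pushed out.
- **Opening:** letting go moved the guard back about 7 mm. I noticed from the measured rib position and pushed it to the open stop before touching any insert.
- **Tool tilt:** pressing on the stops left the tool tilted by up to about 2°, which caused no trouble.
- **Guard handle detection:** the network once put the guard handle in the wrong place. I went by the picture instead.

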